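# Close up the row of bead jars on the display shelf

## Robot

A 6-joint arm with a two-finger parallel gripper is mounted at the origin on the work surface. World frame = base frame: x ahead of the robot, y to its left, z up, the work surface at z = 0. Lengths are in mm, angles in rad, forces in N, time in s.
With the tool pointing down it reaches from about 350 to 975 mm from the base axis. Payload 7.1 kg.
Tool frame: the origin (TCP) lies midway between the tips of the shut fingers; the grasp point (between the pads) lies pinch_z behind it (pinch_z is the distance from the TCP to the grasp point, in mm); z points along the fingers, y is the line along which they close (so a half turn about z gives the same grasp; the last joint's range is limited). The gripper opens to 88 mm and grips with 3 to 60 N. Pads are 20 mm wide; open, the fingers measure 115 mm over their backs; the gripper's body (75 mm by 178 mm) begins 61 mm behind the grasp point.
Start: joints at [-1.201, 0.423, 1.63, -0, 1.089, -0.019], TCP at [236.94, -578.329, 222.675] pointing down, gripper open.
Joint ranges: [-3, 3], [-0.9, 2.11], [0.09, 2.58], [-1.31, 4.45], [0.11, 2.69], [-2.54, 2.54]. Speed limits (rad/s): [2.39, 2.39, 3.01, 3.14, 3.14, 3.14].

## Interface

Orientations are given as a rotation vector (axis times angle).
In Python, from workcell import get_obs, get_image, close_job, pinch_z gives the robot as it stands.
- The arm moves only by the tool jog_arm, never from a script. Its argument "commands" is a list of rows, each a list of 3 entries, a list of its own where there are three numbers: the gripper command: -1 is shut, 1 is fully open, values between are in proportion, then the shift along the tool's x, y, z as a fraction of full scale, then the turn, a rotation vector about the tool's x, y, z as a fraction of full scale. In form: [[gripper, [tx, ty, tz], [rx, ry, rz]], ...]. A call has 1 to 10 rows; each row shifts and turns the commanded pose from where the row before left it, along the tool's axes as they then stand; what a row does not reach is not made up. Full scale, the value 1, is 0.1 m for a shift and 45 degrees for a turn. A row lasts 1/10 s, in which the tool goes at most 50 mm and 8.59 degrees, less where a joint would pass 70% of its speed; a pose out of reach is approached as far as the arm can. A call with a number of a shift or a turn outside -1 to 1 is refused whole. A call with a gripper value outside its range is refused whole. The fingers move at their own pace and stop on an object; the grip force is fixed at half the most. Time passes only in rows, so rows that do not move let the fingers close. It gives the time, the measured TCP pose, the force, the opening and the grip force at its end, in the units of the state.
- get_obs(): the state, without advancing time (a new reading comes with each control period).
- get_image(name): name is "scene" or "top" or "wrist"; returns a dict with "image" (384x512x3 uint8, blue, green, red), "z_map" (384x512 float32, mm along the optical axis (not along the pixel's ray), 0 where there is no reading), "intrinsics" (3x3 intrinsics, pixels), "eye" and "orientation" of the camera in the world; the wrist camera has in their place "mount" (4x4, takes a point from camera to tool coordinates, whose origin is the TCP and whose axes are the flange's). Camera axes: x right, y down, z forward; pixel columns grow to the right and rows downward; lengths in mm; the calibration is good to about 2 mm. A picture is of the moment at which its call begins: read the wrist's pose just before it.
- close_job(): hands the job in; it is judged then, once.
The state is a dict: "t": time; "qpos": joint angles; "qvel": joint speeds; "joint_torque": joint torques, N m; "ee_pos": TCP position; "orientation": TCP orientation; "ft_force": force on the tool from outside, world axes, zero at the start; "moment": the same for the moment, N m; "width": finger opening in mm; "grasp_force": force on a finger pad.
Only numpy, scipy, OpenCV 4.12 (cv2) and the standard library are available. Lean on these libraries where they do the work, as an engineer would, in place of code of your own. Each camera call takes 0.05 s, during which the arm holds its last target. There are 200 camera calls.

## Task

Two square bead jars are lying on their sides on the counter: stand them back on the display shelf, lids up, in line with the three jars already there and with their backs to the rail. Then slide the row stop along until all five jars stand square and touching, closed up between the end panel and the stop. The jars are glass, so set them down and press them together gently, and leave the other things on the counter where they are.

Things in the scene. Friction and masses are not known exactly. Their poses are not given: they have to be found in the camera images.
- shelf: the fixed wooden display shelf, turned by up to 9 degrees. Origin: middle of its underside on the counter; x square across it to its back, y along the row to the end panel, z up. Board: top 70 mm above the counter, 100 mm deep (x -50 to 50 mm), y -200 to 192 mm; drawer fronts below it are not used. The row closes up towards +y
- panel_face (a point): the upright end panel of the shelf, against which the row closes up: this point is on its inner face where it meets the board, at x = 0 of the shelf (shelf y = +180 mm). The panel is 12 mm thick, 100 mm deep and 95 mm high above the board; axes as the shelf's
- rail_face (a point): the low rail along the back of the board: this point is on its front face where it meets the board, at y = 0 of the shelf (shelf x = +33 mm). 10 mm thick, 22 mm high above the board, axes as the shelf's. A jar with its back on the rail has its centre 25 mm to -x of this face, at shelf x = +8 mm
- stop_face (a point): the row stop: a wooden block 72 mm deep (x), 18 mm thick (y), its top 61 mm above the board; it slides along the board, along shelf y only. This point: middle of its inner (jar side) face, 30 mm above the board, at shelf x = -8 mm; axes as the shelf's
- stop_back (a point): middle of the row stop's outer face (away from the jars), 45 mm above the board: the place to push it towards the jars (+y of the shelf). Only a metal shoe, 6 mm high and 14 mm deep at the block's front edge, reaches 26 mm further out, low on the board; the rest of the face is free
- stop (a joint): travel of the row stop in m: 0 = farthest from the end panel (inner face at shelf y = -165 mm), grows towards the panel (inner face at y = -165 mm + travel), at most 0.20. Takes about 2 N plus the friction of the jars it pushes (5 to 15 N in all, more once the row is tight), and stays where it is left. Five jars closed up tight against the end panel leave it at 0.095
- row_jar1: square clear jar of wooden beads: body 50 x 50 mm, 86 mm tall, then a round metal lid 46 mm across; 106 mm tall in all, about 0.2 kg (varies). Origin: centre of its flat bottom; z from bottom to lid, x and y square to its sides. Standing on the shelf, number 1 counted from the end panel, at first a few mm apart from its neighbours and slightly askew
- row_jar2: square clear jar of wooden beads: body 50 x 50 mm, 86 mm tall, then a round metal lid 46 mm across; 106 mm tall in all, about 0.2 kg (varies). Origin: centre of its flat bottom; z from bottom to lid, x and y square to its sides. Standing on the shelf, number 2 counted from the end panel, at first a few mm apart from its neighbours and slightly askew
- row_jar3: square clear jar of wooden beads: body 50 x 50 mm, 86 mm tall, then a round metal lid 46 mm across; 106 mm tall in all, about 0.2 kg (varies). Origin: centre of its flat bottom; z from bottom to lid, x and y square to its sides. Standing on the shelf, number 3 counted from the end panel, at first a few mm apart from its neighbours and slightly askew
- left_jar: square clear jar of wooden beads: body 50 x 50 mm, 86 mm tall, then a round metal lid 46 mm across; 106 mm tall in all, about 0.2 kg (varies). Origin: centre of its flat bottom; z from bottom to lid, x and y square to its sides. At first it lies on one flat side on the counter at the left (+y) side in front of the shelf, its axis 25 mm above the counter, its lid pointing roughly outward to the left (+y)
- right_jar: square clear jar of wooden beads: body 50 x 50 mm, 86 mm tall, then a round metal lid 46 mm across; 106 mm tall in all, about 0.2 kg (varies). Origin: centre of its flat bottom; z from bottom to lid, x and y square to its sides. At first it lies on one flat side on the counter at the right (-y) side in front of the shelf, its axis 25 mm above the counter, its lid pointing roughly outward to the right (-y)
- tub_stack: bystander: tall stack of round clear bead tubs, 71 mm across, 132 mm tall; origin centre of underside
- round_jar: bystander: round bead jar with wooden lid, 62 mm across, 91 mm tall; origin centre of underside
- scoop: bystander: dark wooden bead scoop lying on the counter, 145 mm long, 23 mm high; origin under its round bowl (56 mm across), handle towards its -x
- tin: bystander: flat round metal tin, 82 mm across, 29 mm high; origin centre of underside
- spool: bystander: spool of thread standing on end, 48 mm across, 46 mm high; origin centre of underside
- bowl: bystander: empty dark wooden bowl, 96 mm across the rim, 40 mm high; origin centre of underside
Not all that is in view belongs to the job. Leave any blue or yellow look-alike of the right_jar alone.

How it is judged:
By the outcome, as a careful person would: the job done as asked, in the order asked, and still so for the second after the job is handed in, with the robot touching nothing.
It also fails if it takes over 72 s, if anything falls off the work surface, if the arm or the gripper's body presses on something with over 40 N, if the wrist force passes 120 N, or if a joint passes its speed limit or range.

## Working session

There is one attempt and no reset: what is moved stays moved. The work goes in short steps, Python scripts to look and compute and a tool call to move; the robot and the scene stay as the last step left them, time stands still between calls to the robot, and variables do not carry over. Pictures are saved under pics/ and viewed, at most 10 in all, crops included, and the job is handed in when it is done.

Besides the shell and the picture viewer there is one more tool, called after "Request:" by a JSON object that holds its "method" and its "body". jog_arm: Moves the arm, as the interface text tells. Its arguments: {"type":"object","properties":{"commands":{"type":"array","items":{"type":"array"}}},"required":["commands"]}

```bash
mkdir -p pics; ls; cat > h.py <<'E'
import numpy as np, cv2
from scipy.spatial.transform import Rotation as R
from workcell import get_obs, get_image, close_job, pinch_z
def cam(n):
    o=get_obs(); d=get_image(n)
    d['K']=np.array(d['intrinsics'])
    if n=='wrist':
        T=np.eye(4); T[:3,:3]=R.from_rotvec(o['orientation']).as_matrix(); T[:3,3]=o['ee_pos']
        M=T@np.array(d['mount'])
    else:
        M=np.eye(4); q=np.array(d['orientation']); 
        M[:3,:3]=q if q.shape==(3,3) else R.from_rotvec(q).as_matrix(); M[:3,3]=d['eye']
    d['M']=M; return d
def cloud(d):
    z=d['z_map']; v,u=np.mgrid[:z.shape[0],:z.shape[1]]
    K=d['K']; p=np.stack([(u-K[0,2])/K[0,0]*z,(v-K[1,2])/K[1,1]*z,z],-1)
    return p@d['M'][:3,:3].T+d['M'][:3,3]
def ray(d,u,v,h):
    r=d['M'][:3,:3]@np.linalg.inv(d['K'])@[u,v,1]; e=d['M'][:3,3]
    return e+r*(h-e[2])/r[2]
E
python3 - <<'E'
from h import *
print(get_obs(),pinch_z)
for n in ['scene','top']:
    d=cam(n); cv2.imwrite(f'pics/{n}0.png',d['image']); print(n,d['M'].round(3),d['K'],d.get('orientation'))
    np.save(n+'0.npy',cloud(d))
E
```

```text
pics
{'t': 0.0, 'qpos': array([-1.20100008e+00,  4.23808730e-01,  1.63065891e+00, -1.15181770e-05,
        1.08861947e+00, -1.89720449e-02]), 'qvel': array([ 0.00108497, -0.00098202, -0.0016715 ,  0.00014077,  0.00082841,
        0.00109669]), 'joint_torque': array([ 2.87808798e-03, -5.44623899e+01, -2.73668271e+01,  6.44733198e-02,
        2.26349506e-02, -1.13390950e-04]), 'ee_pos': array([ 236.74594999, -577.83788846,  221.93396704]), 'orientation': array([-3.08098274e+00, -6.06561641e-01,  4.25248873e-04]), 'ft_force': array([-0.74499308, -0.64514204, -0.22023018]), 'moment': array([-0.00321873, -0.00236558, -0.02783214]), 'grasp_force': 0.0, 'width': 87.76432759459115} 18.700000000000003
scene [[-1.830000e-01  8.420000e-01 -5.080000e-01  1.151167e+03]
 [ 9.830000e-01  1.500000e-01 -1.070000e-01  1.409770e+02]
 [-1.400000e-02 -5.190000e-01 -8.550000e-01  1.180540e+03]
 [ 0.000000e+00  0.000000e+00  0.000000e+00  1.000000e+00]] [[386.26610957   0.         259.74989321]
 [  0.         386.26610957 192.07248064]
 [  0.           0.           1.        ]] [-1.75559096 -2.10473168  0.60151207]
top [[-2.000000e-02 -9.940000e-01  1.040000e-01  3.714150e+02]
 [-1.000000e+00  1.900000e-02 -1.500000e-02  9.547000e+00]
 [ 1.300000e-02 -1.040000e-01 -9.940000e-01  1.383239e+03]
 [ 0.000000e+00  0.000000e+00  0.000000e+00  1.000000e+00]] [[456.79309917   0.         258.30162423]
 [  0.         456.79309917 191.77487426]
 [  0.           0.           1.        ]] [-2.15321618  2.19558413 -0.12842963]
```

View pics/scene0.png

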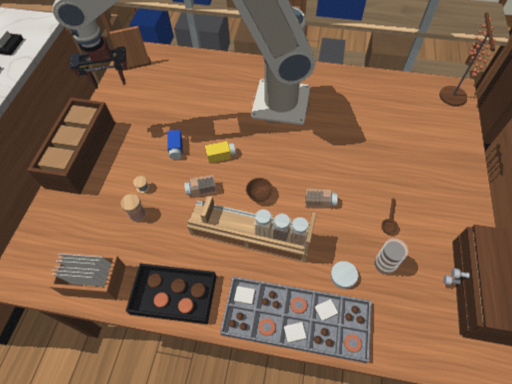

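View pics/top0.png

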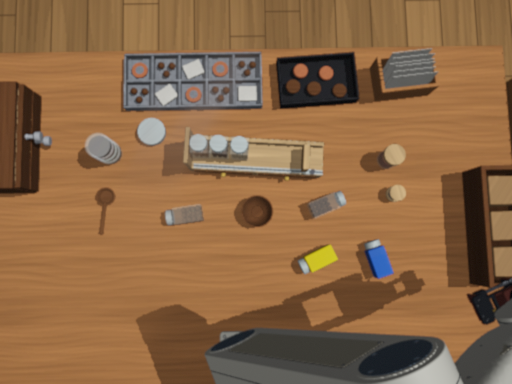

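Two look-alikes at top-image (318,259) yellow and (378,258) blue. The clear, brown-bead jars lie at (184,215), the left jar with its lid to the left, and (327,204), the right jar with its lid to the right. These match the description. The shelf runs from the panel at (187,150) to the stop at (312,157). I'll confirm with a crop and measure.

```bash
python3 - <<'E'
from h import *
im=cv2.imread('pics/top0.png')[115:240,150:360]
cv2.imwrite('pics/crop.png',cv2.resize(im,None,fx=3.8,fy=3.8,interpolation=cv2.INTER_CUBIC))
P=np.load('top0.npy')
z=P[...,2]
sub=(slice(115,240),slice(150,360))
def box(m):
    n,l,s,c=cv2.connectedComponentsWithStats(m.astype(np.uint8))
    for i in range(1,n):
        if s[i,4]<25: continue
        q=P[l==i]; r=cv2.minAreaRect(q[:,:2].astype(np.float32))
        print(s[i],q.mean(0).round(1),np.array(r[0]).round(1),np.array(r[1]).round(1),round(r[2],1))
print('15-62');box((z>15)&(z<62)&(P[...,0]>300))
print('board');box((z>64)&(z<76)&(P[...,0]>300))
print('rail');box((z>86)&(z<97)&(P[...,0]>300))
print('stop');box((z>125)&(z<136)&(P[...,0]>300))
print('panel');box((z>158)&(z<182)&(P[...,0]>300))
E
```

```text
15-62
[ 124   52  139   58 2275] [860.6 193.7  27.3] [862.6 182.2] [420.6 175.6] 90.0
[ 276   52   84   55 1136] [ 857.8 -203.2   35.9] [ 856.3 -198.2] [152.6 241.3] 3.4
[371  59  64  41 412] [ 822.6 -426.    38.4] [ 816.6 -436.6] [201.9  95.3] 62.9
[239  61   7   7  34] [912.   32.7  22.9] [912.9  34.6] [20.3 16.1] 47.9
[249  61   7   7  39] [ 9.098e+02 -2.000e-01  2.320e+01] [9.11e+02 5.00e-01] [18.6 20.2] 88.9
[158  62   7   7  39] [911.1 280.2  24.1] [910.8 280.4] [16.3 19.2] 25.6
[169  62   7   7  39] [910.3 247.9  23.1] [911.2 247.4] [17.3 21.1] 80.8
[196  62   7  11  29] [903.6 163.6  17.3] [903.6 163.3] [17.2 31.4] 77.4
[294  64  14  14 156] [ 885.1 -147.3   27.5] [ 887.1 -148.1] [40.9 41.3] 88.3
[319  66  14  14 135] [ 881.3 -227.4   20.2] [ 881.1 -226.6] [40.1 41.1] 82.6
[244  69   7   7  38] [884.9  16.7  23. ] [886.7  16.7] [18.2 18.4] 37.3
[163  70   7   7  39] [884.4 264.8  23.8] [886.7 265. ] [17.3 18.6] 86.8
[383  75   7   7  29] [ 851.1 -404.    46. ] [ 851.6 -404.2] [17.2 18.5] 41.7
[286  79  14  14 158] [ 836.  -122.4   31.2] [ 837.2 -121.8] [42.7 40.1] 2.0
[307  8
[... 3637 characters left out ...]
45.3] [ 5.1 86.1] 4.7
[402  68  33   6  56] [ 841.  -471.   130.6] [ 840.7 -470.1] [ 4.5 92.8] 5.3
[392  73  39   6  65] [ 826.7 -450.   130.3] [ 827.4 -450.3] [  5.6 107.8] 6.0
[ 12  81  12 107 577] [675.6 656.3 128.8] [676.8 658. ] [298.9  28.3] 0.3
[ 85 132  26  26 410] [642.1 435.6 127.8] [642.4 435.1] [71.1 68.5] 76.4
[303 144   8  26 149] [ 599.4 -145.3  129.6] [ 599.2 -145.4] [18.1 70.8] 85.5
panel
[183 127   7  36 161] [631.1 184.  163. ] [631.6 184.2] [12.3 97.1] 85.9
[190 134  18  18 248] [633.8 150.3 173.1] [635.3 150.4] [44.9 45.2] 89.2
[210 135  17  18 244] [631.   96.9 173.6] [631.7  97.1] [43.2 44. ] 88.7
[231 136  17  18 243] [627.   41.  173.4] [627.6  40.8] [43.4 45. ] 88.1
```

View pics/crop.png

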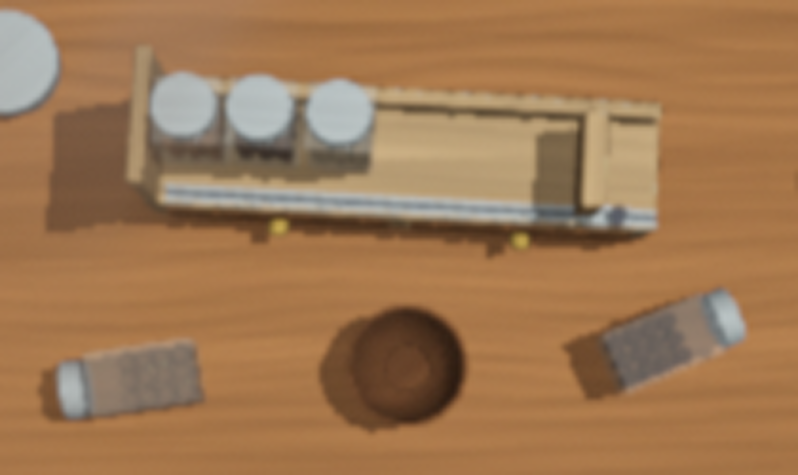

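The crop confirms it: the left jar (clear, lid left) is centred at crop (135,380) and the right jar (clear, lid right-up) at crop (675,340). The shelf yaw is about -4°, with origin near (618.6,-1.3) mm. I'll move towards the right jar and collect joint data for a kinematic model.

Request:
{"method": "jog_arm", "body": {"commands": [[1,[0.36,-0.25,-0.08],[0,0,0]],[1,[0.36,-0.25,-0.08],[0,0,0]],[1,[0.36,-0.25,-0.08],[0,0,0]],[1,[0.36,-0.25,-0.08],[0,0,0]],[1,[0.36,-0.25,-0.08],[0,0,0]]]}}

```text
t: 0.6
ee_pos: [356.6, -392.7, 262.7]
orientation: [-3.082, -0.606, 0.0]
ft_force: [0.8, -0.7, 0.1]
width: 87.5
grasp_force: 0.0
```

```bash
cat > log.py <<'E'
from h import *
import json
o=get_obs(); open('log.txt','a').write(json.dumps([o['qpos'].tolist(),o['ee_pos'].tolist(),o['orientation'].tolist()])+'\n')
m=R.from_rotvec(o['orientation']).as_matrix()
print('t',round(o['t'],2),'q',o['qpos'].round(3),'p',o['ee_pos'].round(1),'f',o['ft_force'].round(1),'w',round(o['width'],1),'gf',round(o['grasp_force'],1))
print('x',m[:,0].round(3),'y',m[:,1].round(3),'z',m[:,2].round(3))
E
python3 log.py
```

```text
t 0.6 q [-0.856  0.237  1.8    0.     1.105  0.326] p [ 356.6 -392.7  262.7] f [ 0.8 -0.7  0.1] w 87.5 gf 0.0
x [ 0.926  0.379 -0.   ] y [ 0.379 -0.926 -0.001] z [-0.  0. -1.]
```

Request:
{"method": "jog_arm", "body": {"commands": [[1,[0.36,-0.25,-0.08],[0,0,0]],[1,[0.36,-0.25,-0.08],[0,0,0]],[1,[0.36,-0.25,-0.08],[0,0,0]],[1,[0.36,-0.25,-0.08],[0,0,0]],[1,[0.36,-0.25,-0.08],[0,0,0]]]}}

```text
t: 1.1
ee_pos: [475.8, -208.8, 302.8]
orientation: [-3.082, -0.607, 0.001]
ft_force: [1.0, -1.1, -0.2]
width: 88.0
grasp_force: 0.0
```

```bash
python3 log.py
```

```text
t 1.1 q [-0.436  0.177  1.779 -0.     1.186  0.746] p [ 475.8 -208.8  302.8] f [ 1.  -1.1 -0.2] w 88.0 gf 0.0
x [ 0.925  0.379 -0.   ] y [ 0.379 -0.925 -0.   ] z [-0.  0. -1.]
```

Request:
{"method": "jog_arm", "body": {"commands": [[1,[0,0,0],[0.18,0,0]],[1,[0,0,0],[0.18,0,0]],[1,[0,0,0],[0.18,0,0]],[1,[0,0,0],[0,0.18,0]],[1,[0,0,0],[0,0.18,0]],[1,[0,0,0],[0,0.18,0]]]}}

```text
t: 1.7
ee_pos: [475.7, -211.0, 302.3]
orientation: [-2.586, -0.384, -0.45]
ft_force: [-0.2, -0.2, -0.6]
width: 87.9
grasp_force: 0.0
```

```bash
python3 log.py
```

```text
t 1.7 q [-0.764  0.272  1.787  0.58   1.332  0.3  ] p [ 475.7 -211.   302.3] f [-0.2 -0.2 -0.6] w 87.9 gf 0.0
x [0.906 0.186 0.379] y [ 0.345 -0.844 -0.411] z [ 0.244  0.504 -0.829]
```

```bash
cat > kin.py <<'E'
from h import *
import json
from scipy.optimize import least_squares
lo=np.array([-3,-.9,.09,-1.31,.11,-2.54]); hi=np.array([3,2.11,2.58,4.45,2.69,2.54])
def fk(q,p):
    c,h,L1,a,L2,Lt,z6=p
    e=R.from_euler
    r=e('z',q[0]); x=r.apply([c,0,h])
    r=r*e('y',q[1]); x=x+r.apply([0,0,L1])
    r=r*e('y',q[2]); x=x+r.apply([a,0,L2])
    r=r*e('z',q[3])*e('y',q[4]); x=x+r.apply([0,0,Lt])
    return x,r*e('z',q[5]+z6)
D=[json.loads(l) for l in open('log.txt')]
def res(p):
    o=[]
    for q,x,w in D:
        X,r=fk(q,p); o+=list(X-x)+list(300*(r.inv()*R.from_rotvec(w)).as_rotvec())
    return np.array(o)
def fit():
    return min((least_squares(res,[0,300,450,0,400,220,z]) for z in(0,np.pi)),key=lambda f:f.cost)
def ik(x,r,q0,p):
    f=least_squares(lambda q:np.r_[fk(q,p)[0]-x,300*(fk(q,p)[1].inv()*r).as_rotvec()],np.clip(q0,lo+.01,hi-.01),bounds=(lo,hi))
    return f.x,f.cost
E
python3 - <<'E'
from kin import *
f=fit();p=f.x; print(p.round(2),f.cost,res(p).round(1)); np.save('p.npy',p)
ey=np.array([.0698,.9976,0]);ex=np.array([.9976,-.0698,0]);ez=np.array([0,0,1])
o=np.array([618.6,-1.3,70])
for b in (0,20,30,45,60):
  for y in(-10,-80):
    for s in (1,-1):
      tz=ex*np.cos(np.radians(b))-ez*np.sin(np.radians(b)); ty=-s*ey; r=R.from_matrix(np.c_[np.cross(ty,tz),ty,tz])
      x=o+8*ex+y*ey+50*ez+tz*18.7
      for q0 in ([0,.3,2,3.1,.8,0],[0,-.3,1.9,0,.3,0]):
        best=min((ik(x,r,np.r_[q0[:5],g],p) for g in(-1.5,1.5,0)),key=lambda t:t[1]); print(b,y,s,best[0].round(2),round(best[1],2))
E
```

```text
[-32.05 274.47 810.77 252.04 543.23 331.57   1.57] 142.99277788242284 [ -9.2  -7.6  -1.2   0.    0.   -0.   -5.  -10.8   0.3   0.    0.    0.
   0.   -0.3   1.    0.    0.   -0. ]
0 -10 1 [ 0.03  1.22  2.25  3.25  1.9  -1.54] 0.0
0 -10 1 [ 0.03  1.22  2.25  3.25  1.9  -1.54] 0.0
0 -10 -1 [0.03 1.22 2.25 3.25 1.9  1.61] 0.0
0 -10 -1 [ 0.04  0.37  2.   -1.31  0.11 -0.17] 36454.47
0 -80 1 [-0.19  1.22  2.25  3.01  1.9  -1.61] 0.0
0 -80 1 [-0.19  1.22  2.25  3.01  1.9  -1.61] 0.0
0 -80 -1 [-0.19  1.22  2.25  3.01  1.9   1.53] 0.0
0 -80 -1 [-0.06  0.37  2.   -1.31  0.11 -0.21] 37151.61
20 -10 1 [ 0.03  0.94  2.27  3.24  1.3  -1.56] 0.0
20 -10 1 [ 0.03  0.94  2.27  3.24  1.3  -1.56] 0.0
20 -10 -1 [0.03 0.94 2.27 3.24 1.3  1.58] 0.0
20 -10 -1 [ 0.04  0.43  2.01 -1.31  0.11 -0.17] 15618.22
20 -80 1 [-0.18  0.94  2.27  3.03  1.29 -1.58] 0.0
20 -80 1 [-0.18  0.94  2.27  3.03  1.29 -1.58] 0.0
20 -80 -1 [-0.18  0.94  2.27  3.03  1.29  1.56] 0.0
20 -80 -1 [-0.06  0.43  2.01 -1.31  0.11 -0.22] 16262.5
30 -10 1 [ 0.02  0.79  2.24  3.24  0.93 -1.58] 0.0
30 -10 1 [ 0.02  0.79  2.24  3.24  0.93 -1.58]
[... 448 characters left out ...]
9 0.4  1.49] 0.0
45 -10 -1 [ 0.04  0.49  2.02 -1.31  0.11 -0.17] 1881.6
45 -80 1 [-0.16  0.61  2.14  2.97  0.4  -1.48] 0.0
45 -80 1 [-0.16  0.61  2.14  2.97  0.4  -1.48] 0.0
45 -80 -1 [-0.16  0.61  2.14  2.97  0.4   1.66] 0.0
45 -80 -1 [-0.18  0.48  2.01  0.89  0.11 -2.54] 2243.2
60 -10 1 [ 0.    0.51  2.01 -0.35  0.11  1.98] 4.06
60 -10 1 [ 0.    0.51  2.01 -0.35  0.11  1.98] 4.06
60 -10 -1 [ 0.    0.51  2.01 -0.35  0.11 -1.17] 4.06
60 -10 -1 [ 0.    0.51  2.01 -0.35  0.11 -1.17] 4.06
60 -80 1 [-0.15  0.51  2.01  0.41  0.11  1.09] 2.65
60 -80 1 [-0.15  0.51  2.01  0.41  0.11  1.09] 2.65
60 -80 -1 [-0.15  0.51  2.01  0.41  0.11 -2.05] 2.65
60 -80 -1 [-0.15  0.51  2.01  0.41  0.11 -2.05] 2.65
```

```bash
python3 - <<'E'
s=open('kin.py').read()
s=s.replace("c,h,L1,a,L2,Lt,z6=p","c,h,L1,a,L2,Lt,z6,d=p").replace("r.apply([c,0,h])","r.apply([c,d,h])").replace("220,z]","220,z,10]")
open('kin.py','w').write(s)
import json
l=open('log.txt').read()
open('log.txt','w').write(json.dumps([[-1.201,.42381,1.63066,0,1.08862,-.01897],[236.746,-577.838,221.934],[-3.08098,-.60656,.000425]])+'\n'+l)
E
cat > path.py <<'E'
from kin import *
p=np.load('p.npy')
ey=np.array([.0698,.9976,0]);ex=np.array([.9976,-.0698,0]);ez=np.array([0,0,1]);so=np.array([618.6,-1.3,70])
def rot(ty,tz): return R.from_matrix(np.c_[np.cross(ty,tz),ty,tz])
def pick(g,lid,b,s):  # g grasp point xyz, lid dir, b tilt rad, s sign
    lid=np.array(lid)/np.linalg.norm(lid); tz=-lid*np.sin(b)-ez*np.cos(b); ty=s*np.cross(ez,lid)
    return rot(ty,tz)
def up(d,b,s):       # tool upright-jar orientation heading d
    d=np.array(d)/np.linalg.norm(d); return rot(s*np.cross(ez,d),d*np.cos(b)-ez*np.sin(b))
def run(wps,q,n=12,show=True):
    # wps: list of (grasp point, R)
    for i in range(len(wps)-1):
        (x0,r0),(x1,r1)=wps[i],wps[i+1]; w=(r0.inv()*r1).as_rotvec()
        for t in np.linspace(0,1,n+1)[(1 if i else 0):]:
            r=r0*R.from_rotvec(w*t); x=np.array(x0)*(1-t)+np.array(x1)*t+r.apply([0,0,18.7])
            qn,c=ik(x,r,q,p)
            if c>1: return 'fail',i,round(t,2),qn.round(2),round(c,1)
            if i+t>0 and np.abs(qn-q).max()>.6: print('   jump',i,round(t,2),q.round(2),qn.round(2))
            q=qn
        if show: print('   wp',i+1,q.round(2))
    return 'ok',q.round(2)
E
python3 - <<'E'
from kin import *
f=fit();p=f.x; print(p.round(2),f.cost); np.save('p.npy',p)
from path import *
for b in (.35,.52):
  for s in (1,-1):
    gl=[450.5,201.4,30]; lid=np.array([-.124,.992,0]); 
    H=np.array([480,100,260]); pl=so-24*ey+8*ex+60*ez
    pre=pl-120*ex+60*ez
    P=pick(gl,lid,b,s); U=up(lid,b,s); F=up(ex,b,s)
    q0=ik(np.array(gl)+P.apply([0,0,18.7]),P,[.4,.5,2,0,1,s*-1.5],p); print('L',b,s,q0[0].round(2),round(q0[1],2))
    print(run([(gl,P),([450,200,260],P),([450,150,300],U),(pre,F),(pl,F)],q0[0]))
    gr=[470.1,-205.9,30]; lid=np.array([.37,-.929,0])
    P=pick(gr,lid,b,s)
    for g6 in(-1.5,1.5):
      q0=ik(np.array(gr)+P.apply([0,0,18.7]),P,[-.4,.5,2,0,1,g6],p); print('R',b,s,q0[0].round(2),round(q0[1],2))
    for sg in (1,-1):
      Q=[R.from_euler('z',sg*a)*P for a in (1.4,2.6)]; U=up(R.from_euler('z',sg*2.6).apply(lid),b,s)
      print(sg,run([(gr,P),([470,-200,300],P),([480,-150,300],Q[0]),([480,-50,300],Q[1]),([480,-20,300],U),(pre-50*ey,F),(pl-55*ey,F)],q0[0]))
E
```

```text
[  0.   312.4  563.1   77.5  484.89 309.65   1.57  11.9 ] 9.87711394504505e-06
L 0.35 1 [ 0.58  0.66  1.94 -0.46  0.76 -2.32] 0.0
   wp 1 [ 0.58  0.28  1.84 -0.34  1.2  -2.54]
('fail', 1, np.float64(0.08), array([ 0.55,  0.24,  1.87, -0.28,  1.13, -2.54]), np.float64(243.5))
R 0.35 1 [-0.55  0.71  1.81  0.26  0.93 -1.12] 0.0
R 0.35 1 [-0.55  0.71  1.81  0.26  0.93 -1.12] 0.0
   wp 1 [-0.54  0.32  1.68  0.21  1.42 -0.98]
   wp 2 [-0.24  0.33  1.67 -0.15  1.46 -1.98]
1 ('fail', 2, np.float64(0.75), array([ 0.01,  0.23,  1.81, -0.33,  1.28, -2.54]), np.float64(3.6))
   wp 1 [-0.54  0.32  1.68  0.21  1.42 -0.98]
   wp 2 [-0.5   0.1   1.97  0.38  0.93  0.31]
   wp 3 [-0.    0.02  2.05 -0.29  0.8   2.39]
   wp 4 [-0.28  0.71  1.47  0.41  2.12  1.93]
   wp 5 [-0.26  0.62  2.55  2.95  1.25  1.57]
   wp 6 [-0.21  0.76  2.29  3.    1.14  1.58]
-1 ('ok', array([-0.21,  0.76,  2.29,  3.  ,  1.14,  1.58]))
L 0.35 -1 [ 0.58  0.66  1.94 -0.46  0.76  0.83] 0.0
   wp 1 [ 0.58  0.28  1.84 -0.34  1.2   0.6 ]
   wp 2 [-0.27  0.45  1.99  1.05  1.54 -0.93]
   wp 3 [-0.04  0.62  2.56  3.17  1.25 -1.57]
   
[... 1565 characters left out ...]
58]
   wp 4 [-0.05  0.64  2.27  3.16  0.82 -1.58]
('ok', array([-0.05,  0.64,  2.27,  3.16,  0.82, -1.58]))
R 0.52 -1 [-0.32  0.7   2.22 -1.24  0.11 -2.54] 27302.25
R 0.52 -1 [-0.6   0.77  1.72  0.32  1.11  1.96] 0.0
   wp 1 [-0.59  0.4   1.62  0.29  1.56  2.11]
   wp 2 [-0.21  0.41  1.59 -0.2   1.61  1.19]
   wp 3 [ 0.16  0.23  1.86 -0.52  1.27  0.53]
   wp 4 [-0.57  0.39  1.93  0.93  1.48 -0.84]
   wp 5 [-0.24  0.43  2.51  2.94  0.85 -1.52]
   wp 6 [-0.2   0.64  2.27  2.99  0.82 -1.53]
1 ('ok', array([-0.2 ,  0.64,  2.27,  2.99,  0.82, -1.53]))
   wp 1 [-0.59  0.4   1.62  0.29  1.56  2.11]
-1 ('fail', 1, np.float64(0.5), array([-0.67,  0.26,  1.83,  0.54,  1.28,  2.54]), np.float64(100.6))
```

```bash
cat > plan.py <<'E'
from path import *
LIM=np.array([2.39,2.39,3.01,3.14,3.14,3.14])*.1*.62
def now():
    o=get_obs(); r=R.from_rotvec(o['orientation']); return o['ee_pos']-r.apply([0,0,18.7]),r,o['qpos']
def plan(wps,g,start=None,vmax=40.):
    x0,r0,q=start or now()
    for x1,r1 in wps:
        x1=np.array(x1,float); w=(r0.inv()*r1).as_rotvec()
        n=int(max(1,np.ceil(np.linalg.norm(x1-x0)/vmax),np.ceil(np.degrees(np.linalg.norm(w))/8)))
        while True:
            qs=[q];bad=0
            for k in range(1,n+1):
                r=r0*R.from_rotvec(w*k/n); qq,c=ik(x0+(x1-x0)*k/n+r.apply([0,0,18.7]),r,qs[-1],p); qs.append(qq); bad=max(bad,c)
            m=(np.abs(np.diff(qs,axis=0))/LIM).max()
            if m<=1 or n>40: break
            n=int(np.ceil(n*min(m,1.5)))
        print('WP n',n,'err',round(bad,2),'speed',round(m,2),'qend',qs[-1].round(2))
        out=[]
        c=x0+r0.apply([0,0,18.7]); rr=r0
        for k in range(1,n+1):
            r=r0*R.from_rotvec(w*k/n); t=x0+(x1-x0)*k/n+r.apply([0,0,18.7])
            s=(rr.inv().apply(t-c)/100).round(3); a=((rr.inv()*r).as_rotvec()/np.radians(45)).round(3)
            c=c+rr.apply(s*100); rr=rr*R.from_rotvec(a*np.radians(45))
            out.append([g,s.tolist(),a.tolist()])
        print(str(out).replace('-0.0,','0,').replace('0.0,','0,'))
        x0=c-rr.apply([0,0,18.7]); r0=rr; q=qs[-1]
E
python3 - <<'E'
from plan import *
lid=np.array([-.124,.992,0]);b=.52
P=pick(0,lid,b,-1)
plan([([452,190,190],P),([450.5,203,75],P)],1)
E
```

```text
WP n 13 err 0.0 speed 0.82 qend [ 0.63  0.43  1.86 -0.49  1.16  0.78]
[[1, [-0.007, -0.224, 0.236], [-0.043, -0.105, -0.131]], [1, [0.036, -0.229, 0.226], [-0.044, -0.105, -0.132]], [1, [0.079, -0.228, 0.212], [-0.043, -0.105, -0.131]], [1, [0.12, -0.224, 0.194], [-0.044, -0.105, -0.131]], [1, [0.158, -0.215, 0.174], [-0.043, -0.105, -0.132]], [1, [0.194, -0.2, 0.15], [-0.044, -0.105, -0.131]], [1, [0.226, -0.182, 0.126], [-0.043, -0.105, -0.132]], [1, [0.253, -0.159, 0.098], [-0.044, -0.105, -0.131]], [1, [0.276, -0.133, 0.07], [-0.043, -0.105, -0.131]], [1, [0.294, -0.104, 0.041], [-0.044, -0.105, -0.132]], [1, [0.306, -0.072, 0.011], [-0.043, -0.105, -0.131]], [1, [0.313, -0.039, -0.017], [-0.043, -0.105, -0.131]], [1, [0.312, -0.004, -0.046], [-0.044, -0.105, -0.132]]]
WP n 3 err 0.0 speed 0.47 qend [ 0.65  0.63  1.88 -0.54  0.98  0.92]
[[1, [0.229, 0.001, 0.311], [0, 0, 0.0]], [1, [0.228, 0, 0.311], [0, 0, 0.0]], [1, [0.229, 0.001, 0.311], [0, 0, 0.0]]]
```

Request:
{"method": "jog_arm", "body": {"commands": [[1,[-0.01,-0.22,0.24],[-0.04,-0.105,-0.13]],[1,[0.04,-0.23,0.23],[-0.045,-0.105,-0.13]],[1,[0.08,-0.23,0.21],[-0.045,-0.105,-0.13]],[1,[0.12,-0.22,0.19],[-0.045,-0.105,-0.13]],[1,[0.16,-0.21,0.17],[-0.045,-0.105,-0.13]],[1,[0.19,-0.2,0.15],[-0.045,-0.105,-0.13]],[1,[0.23,-0.18,0.13],[-0.045,-0.105,-0.13]],[1,[0.25,-0.16,0.1],[-0.045,-0.105,-0.13]],[1,[0.28,-0.13,0.07],[-0.045,-0.105,-0.13]],[1,[0.29,-0.1,0.04],[-0.04,-0.105,-0.13]]]}}

```text
t: 2.7
ee_pos: [457.2, 91.1, 200.8]
orientation: [2.279, 1.85, -0.291]
ft_force: [1.4, -0.4, 0.3]
width: 87.8
grasp_force: 0.0
```

Request:
{"method": "jog_arm", "body": {"commands": [[1,[0.31,-0.07,0.01],[-0.045,-0.105,-0.13]],[1,[0.31,-0.04,-0.02],[-0.045,-0.105,-0.13]],[1,[0.31,0,-0.05],[-0.04,-0.105,-0.13]],[1,[0,0,0],[0,0,0]]]}}

```text
t: 3.1
ee_pos: [454.6, 184.3, 171.5]
orientation: [1.794, 2.029, -0.489]
ft_force: [-0.8, 0.5, -0.0]
width: 87.8
grasp_force: 0.0
```

```bash
python3 log.py; python3 - <<'E'
from plan import *
lid=np.array([-.124,.992,0]);b=.52
d=cam('wrist'); cv2.imwrite('pics/w1.png',d['image']); C=cloud(d); z=C[...,2]
m=(z>43)&(z<56)&(C[...,0]<520)&(C[...,0]>380)&(C[...,1]>120)&(C[...,1]<290)
q=C[m]; r=cv2.minAreaRect(q[:,:2].astype(np.float32)); print(m.sum(),q.mean(0),r)
P=pick(0,lid,b,-1)
plan([([450.5,203,75],P),([450.5,203,31],P)],1)
E
```

```text
t 3.1 q [ 0.638  0.447  1.854 -0.492  1.172  0.786] p [454.6 184.3 171.5] f [-0.8  0.5 -0. ] w 87.8 gf 0.0
x [-0.107  0.858 -0.503] y [ 0.993  0.121 -0.005] z [ 0.057 -0.5   -0.864]
5858 [450.82020226 213.43548488  49.28121087] ((451.373046875, 209.0445556640625), (49.91623306274414, 106.27424621582031), 7.307125568389893)
WP n 3 err 0.0 speed 0.45 qend [ 0.65  0.63  1.88 -0.54  0.98  0.92]
[[1, [0.223, -0.004, 0.308], [-0.003, 0.002, -0.002]], [1, [0.223, -0.004, 0.308], [-0.003, 0.003, -0.001]], [1, [0.222, -0.005, 0.308], [-0.003, 0.002, -0.002]]]
WP n 2 err 0.0 speed 0.27 qend [ 0.65  0.71  1.88 -0.57  0.91  0.97]
[[1, [0.11, 0, 0.191], [0, 0, 0.0]], [1, [0.109, 0, 0.191], [0, 0, 0.0]]]
```

The wrist view agrees with the top view: jar at (451,209), axis 97.3°. Descending and gripping.

Request:
{"method": "jog_arm", "body": {"commands": [[1,[0.22,0,0.31],[0,0,0]],[1,[0.22,0,0.31],[0,0,0]],[1,[0.22,0,0.31],[0,0,0]],[1,[0.11,0,0.19],[0,0,0]],[1,[0.11,0,0.19],[0,0,0]],[1,[0,0,0],[0,0,0]],[0.1,[0,0,0],[0,0,0]],[-1,[0,0,0],[0,0,0]],[-1,[0,0,0],[0,0,0]],[-1,[0,0,0],[0,0,0]]]}}

```text
t: 4.15
ee_pos: [454.8, 191.0, 17.2]
orientation: [1.806, 2.021, -0.484]
ft_force: [0.0, -0.6, -0.0]
width: 59.6
grasp_force: 0.0
```

```bash
python3 log.py; python3 - <<'E'
from plan import *
lid=np.array([-.124,.992,0]);b=.52
x,r,q=now(); 
P=r; U=R.from_rotvec(np.cross(lid,ez)*np.pi/2/1)*r
# rotate lid->up
print(x, U.apply([0,0,1]))
plan([(x+[0,0,130],P),([450,150,250],U)],-1)
E
```

```text
t 4.15 q [ 0.646  0.712  1.876 -0.57   0.924  0.967] p [454.8 191.   17.2] f [ 0.  -0.6 -0. ] w 59.6 gf 0.0
x [-0.097  0.861 -0.5  ] y [ 0.994  0.112 -0.   ] z [ 0.056 -0.497 -0.866]
[453.71553538 200.24999984  33.40378176] [-0.11359932  0.8583083  -0.50040189]
WP n 4 err 0.0 speed 0.4 qend [ 0.65  0.49  1.86 -0.49  1.13  0.82]
[[-1, [-0.163, 0, -0.281], [0, 0, 0.0]], [-1, [-0.162, 0, -0.282], [0, 0, 0.0]], [-1, [-0.163, 0, -0.281], [0, 0, 0.0]], [-1, [-0.162, 0, -0.282], [0, 0, 0.0]]]
WP n 12 err 0.0 speed 0.99 qend [-0.23  0.45  2.    0.97  1.38 -0.91]
[[-1, [-0.047, -0.008, -0.043], [0.002, 0.167, -0.001]], [-1, [-0.042, -0.008, -0.053], [0.001, 0.166, -0.001]], [-1, [-0.034, -0.009, -0.06], [0.002, 0.167, -0.001]], [-1, [-0.026, -0.008, -0.068], [0.002, 0.166, -0.001]], [-1, [-0.017, -0.009, -0.074], [0.002, 0.167, -0.001]], [-1, [-0.007, -0.008, -0.078], [0.001, 0.167, -0.001]], [-1, [0.003, -0.009, -0.082], [0.002, 0.166, -0.001]], [-1, [0.014, -0.009, -0.084], [0.002, 0.167, -0.001]], [-1, [0.025, -0.009, -0.085], [0.001, 0.166, -0.001]], [-1, [0.035, -0.01, -0.083], [0.002, 0.167, -0.001]], [-1, [0.047, -0.009, -0.082], [0.002, 0.167, -0.001]], [-1, [0.056, -0.009, -0.078], [0.002, 0.166, -0.001]]]
```

Request:
{"method": "jog_arm", "body": {"commands": [[-1,[0,0,0],[0,0,0]],[-1,[0,0,0],[0,0,0]],[-1,[0,0,0],[0,0,0]],[-1,[-0.16,0,-0.28],[0,0,0]],[-1,[-0.16,0,-0.28],[0,0,0]],[-1,[-0.16,0,-0.28],[0,0,0]],[-1,[-0.16,0,-0.28],[0,0,0]]]}}

```text
t: 4.85
ee_pos: [453.8, 191.3, 146.0]
orientation: [1.805, 2.023, -0.488]
ft_force: [-0.3, -0.3, -2.0]
width: 50.0
grasp_force: 29.9
```

Request:
{"method": "jog_arm", "body": {"commands": [[-1,[-0.05,-0.01,-0.04],[0,0.167,0]],[-1,[-0.04,-0.01,-0.05],[0,0.167,0]],[-1,[-0.03,-0.01,-0.06],[0,0.167,0]],[-1,[-0.03,-0.01,-0.07],[0,0.167,0]],[-1,[-0.02,-0.01,-0.07],[0,0.167,0]],[-1,[-0.01,-0.01,-0.08],[0,0.167,0]],[-1,[0,-0.01,-0.08],[0,0.167,0]],[-1,[0.01,-0.01,-0.08],[0,0.167,0]],[-1,[0.03,-0.01,-0.09],[0,0.167,0]],[-1,[0.04,-0.01,-0.08],[0,0.167,0]]]}}

```text
t: 5.85
ee_pos: [447.0, 170.5, 220.4]
orientation: [-1.643, -1.838, -0.687]
ft_force: [-0.4, 0.6, -3.2]
width: 50.4
grasp_force: 29.9
```

Request:
{"method": "jog_arm", "body": {"commands": [[-1,[0.05,-0.01,-0.08],[0,0.167,0]],[-1,[0.06,-0.01,-0.08],[0,0.167,0]],[-1,[0,0,0],[0,0,0]]]}}

```text
t: 6.15
ee_pos: [445.3, 164.5, 236.7]
orientation: [-1.48, -1.646, -0.852]
ft_force: [0.0, -0.4, -2.3]
width: 49.9
grasp_force: 29.9
```

```bash
python3 log.py; python3 - <<'E'
from plan import *
x,r,q=now(); print(x)
# jar frame: grasp 45 from bottom; face ex
F=up(ex,.52,-1)
pl=so+8*ex-26*ey
plan([(so-110*ex-26*ey+130*ez,F)],-1)
E
```

```text
t 6.15 q [-0.237  0.453  2.02   0.985  1.365 -0.926] p [445.3 164.5 236.7] f [ 0.  -0.4 -2.3] w 49.9 gf 29.9
x [-0.049  0.494  0.868] y [ 0.994  0.109 -0.006] z [-0.098  0.863 -0.496]
[447.09038893 148.38919458 246.01926437]
WP n 18 err 0.0 speed 0.99 qend [-0.05  0.39  2.51  3.16  0.81 -1.58]
[[-1, [-0.07, 0.039, -0.072], [-0.108, 0, 0.061]], [-1, [-0.069, 0.048, -0.069], [-0.107, 0.001, 0.061]], [-1, [-0.067, 0.057, -0.066], [-0.108, 0, 0.062]], [-1, [-0.065, 0.066, -0.063], [-0.107, 0, 0.061]], [-1, [-0.063, 0.073, -0.058], [-0.108, 0.001, 0.061]], [-1, [-0.059, 0.081, -0.053], [-0.108, 0, 0.061]], [-1, [-0.056, 0.088, -0.046], [-0.107, 0, 0.062]], [-1, [-0.052, 0.095, -0.041], [-0.108, 0.001, 0.061]], [-1, [-0.049, 0.1, -0.034], [-0.107, 0, 0.061]], [-1, [-0.044, 0.104, -0.026], [-0.108, 0, 0.061]], [-1, [-0.04, 0.108, -0.019], [-0.108, 0.001, 0.062]], [-1, [-0.035, 0.112, -0.011], [-0.107, 0, 0.061]], [-1, [-0.031, 0.113, -0.002], [-0.108, 0, 0.061]], [-1, [-0.026, 0.115, 0.005], [-0.107, 0.001, 0.061]], [-1, [-0.021, 0.115, 0.014], [-0.108, 0, 0.061]], [-1, [-0.017, 0.114, 0.023], [-0.108, 0, 0.062]], [-1, [-0.011, 0.112, 0.03], [-0.107, 0.001, 0.061]], [-1, [-0.008, 0.11, 0.039], [-0.108, 0, 0.061]]]
```

Request:
{"method": "jog_arm", "body": {"commands": [[-1,[-0.07,0.04,-0.07],[-0.108,0,0.061]],[-1,[-0.07,0.05,-0.07],[-0.108,0,0.061]],[-1,[-0.07,0.06,-0.07],[-0.108,0,0.061]],[-1,[-0.065,0.065,-0.06],[-0.108,0,0.061]],[-1,[-0.06,0.07,-0.06],[-0.108,0,0.061]],[-1,[-0.06,0.08,-0.05],[-0.108,0,0.061]],[-1,[-0.055,0.09,-0.045],[-0.108,0,0.061]],[-1,[-0.05,0.095,-0.04],[-0.108,0,0.061]],[-1,[-0.05,0.1,-0.035],[-0.108,0,0.061]],[-1,[-0.045,0.105,-0.025],[-0.108,0,0.061]]]}}

```text
t: 7.15
ee_pos: [493.2, 67.2, 212.8]
orientation: [-2.306, -0.854, -1.335]
ft_force: [0.5, 0.0, -2.4]
width: 49.9
grasp_force: 29.9
```

Request:
{"method": "jog_arm", "body": {"commands": [[-1,[-0.04,0.11,-0.02],[-0.108,0,0.061]],[-1,[-0.035,0.11,-0.01],[-0.108,0,0.061]],[-1,[-0.03,0.115,0],[-0.108,0,0.061]],[-1,[-0.025,0.115,0.005],[-0.108,0,0.061]],[-1,[-0.02,0.115,0.015],[-0.108,0,0.061]],[-1,[-0.015,0.115,0.025],[-0.108,0,0.061]],[-1,[-0.01,0.11,0.03],[-0.108,0,0.061]],[-1,[-0.01,0.11,0.04],[-0.108,0,0.061]],[-1,[0,0,0],[0,0,0]]]}}

```text
t: 8.05
ee_pos: [525.0, -16.6, 193.2]
orientation: [2.681, -0.086, 1.56]
ft_force: [-0.3, 0.7, -2.1]
width: 50.1
grasp_force: 29.9
```

```bash
python3 log.py; python3 - <<'E'
from plan import *
x,r,q=now(); print('shelf',[round((x-so)@e,1) for e in(ex,ey,ez)])
for n in ('top','scene'):
    d=cam(n); C=cloud(d); cv2.imwrite(f'pics/{n}1.png',d['image']); z=C[...,2]; S=(C-so)@np.c_[ex,ey,ez]
    def st(nm,m):
        if m.sum()>10: 
            r_=cv2.minAreaRect(S[m][:,:2].astype(np.float32)); print(n,nm,m.sum(),S[m].mean(0).round(1),np.round(r_[0],1),np.round(r_[1],1),round(r_[2],1))
    x_,y_,h=S[...,0],S[...,1],S[...,2]
    st('held',(abs(x_+110)<50)&(abs(y_+26)<30)&(h>188-15)&(h<195+10))
    for c in (152,99,42): st('lid',(abs(x_-6)<30)&(abs(y_-c)<28)&(h>99)&(h<112))
    st('stop',(abs(x_+8)<50)&(abs(y_+145)<30)&(h>56)&(h<66))
    st('rail',(x_>20)&(x_<60)&(y_<0)&(y_>-190)&(h>18)&(h<25))
E
```

```text
t 8.05 q [-0.037  0.382  2.507  3.182  0.801 -1.589] p [525.  -16.6 193.2] f [-0.3  0.7 -2.1] w 50.1 gf 29.9
x [ 0.493 -0.028  0.87 ] y [-0.067 -0.998  0.006] z [ 0.867 -0.061 -0.494]
shelf [np.float64(-108.6), np.float64(-21.8), np.float64(132.5)]
top held 314 [-106.8  -21.1  190.1] [-120.6  -22.5] [85.3 52.1] 10.0
top lid 224 [  6.  153.3 104.5] [  5.9 153.2] [43.6 44.5] 9.8
top lid 221 [  6.7  99.1 104.5] [ 6.2 99.1] [44.  43.3] 2.5
top lid 222 [  6.5  43.  104.4] [ 6.3 42.6] [44.6 43.1] 2.9
top stop 137 [  -9.7 -144.2   59.7] [  -8.6 -143.8] [69.1 17.4] 2.0
top rail 168 [ 37.4 -97.2  20.7] [ 32. -96.] [187.8  21. ] 89.8
scene held 286 [-106.7  -21.9  189.6] [-116.5  -26.3] [59.5 86.4] 89.8
scene lid 184 [ 12.9 151.5 104.3] [ 11.9 151.1] [44.3 43.9] 53.7
scene lid 182 [ 13.7  98.1 104.4] [12.5 98.1] [44.1 44.1] 80.8
scene lid 179 [ 13.3  41.2 104.6] [12.6 41.5] [43.3 43.5] 47.9
scene stop 115 [  -2.  -146.3   59.7] [  -2.2 -146.4] [17.7 72.1] 89.4
scene rail 168 [ 43.5 -97.4  21. ] [ 37.6 -95. ] [189.3  25.4] 89.1
```

View pics/scene1.png

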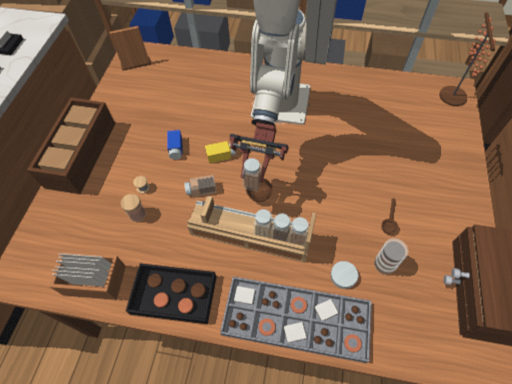

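The scene view shows the left jar upright in the gripper at (252,172) in front of the shelf, with the rest undisturbed. Next a wrist look at the rail and lids from here, to settle the 7 mm x disagreement between the cameras.

```bash
python3 - <<'E'
from plan import *
d=cam('wrist'); C=cloud(d); cv2.imwrite('pics/w2.png',d['image']); S=(C-so)@np.c_[ex,ey,ez]
x_,y_,h=S[...,0],S[...,1],S[...,2]
for c in (152,99,42):
    m=(abs(x_-8)<40)&(abs(y_-c)<28)&(h>97)&(h<114)&(d['z_map']>0)
    if m.sum()>20:
        r_=cv2.minAreaRect(S[m][:,:2].astype(np.float32)); print('lid',c,m.sum(),S[m].mean(0).round(1),np.round(r_[0],1),np.round(r_[1],1))
m=(x_>20)&(x_<60)&(h>16)&(h<27)&(abs(y_)<180); print('rail',m.sum(), np.percentile(S[m],[2,50,98],axis=0).round(1) if m.sum()>20 else '')
m=(x_>-52)&(x_<30)&(h>-8)&(h<8)&(abs(y_)<180); print('board',m.sum(), np.percentile(S[m],[2,50,98],axis=0).round(1) if m.sum()>20 else '')
m=(abs(y_+145)<25)&(h>55)&(h<67)&(abs(x_+8)<60); print('stop',m.sum(), np.percentile(S[m],[2,50,98],axis=0).round(1) if m.sum()>20 else '')
d=cam('top'); S=(cloud(d)-so)@np.c_[ex,ey,ez]; x_,y_,h=S[...,0],S[...,1],S[...,2]
m=(abs(x_+105)<45)&(abs(y_+22)<30)&(h>182); print('held top h',np.percentile(h[m],[5,25,50,75,95]).round(1), S[m&(h<200)].mean(0))
E
```

```text
lid 152 1552 [  3.1 149.5 104.3] [  7.3 152.3] [45.5 45.1]
lid 99 1494 [  4.   96.7 104.5] [ 8.2 98.2] [45.  45.1]
lid 42 1202 [  3.4  44.5 104.7] [ 7.8 46.1] [37.4 44.9]
rail 419 [[  23.4 -165.7   16.3]
 [  36.  -115.    21.1]
 [  42.7  -84.4   23.7]]
board 3746 [[ -40.5 -168.3   -1.7]
 [ -17.4   72.    -0.4]
 [  26.7  179.     7.2]]
stop 1044 [[ -42.7 -153.5   55.7]
 [ -14.1 -143.8   60.1]
 [  25.  -136.6   61.5]]
held top h [188.5 191.2 192.6 194.1 196. ] [-104.45556067  -19.82807868  192.50190556]
```

View pics/w2.png

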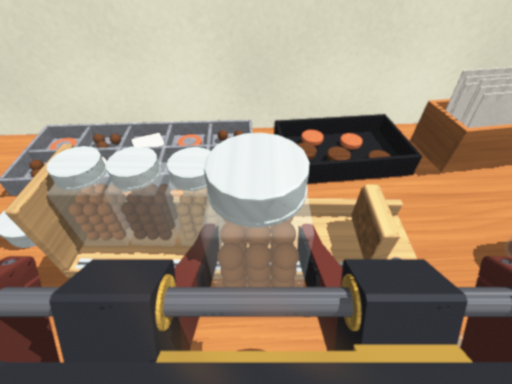

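Wrist view: row lids at pixels (78,165), (133,165) and (192,165), the stop at (375,215), and the held jar upright at centre. The wrist camera confirms the shelf frame from the top camera, with lids at shelf x about 8. Moving in and down.

```bash
python3 - <<'E'
from plan import *
F=up(ex,.525,-1)
plan([(so-5*ex-26*ey+95*ez,F),(so-3*ex-26*ey+49*ez,F)],-1,vmax=32)
E
```

```text
WP n 4 err 0.0 speed 0.29 qend [-0.06  0.54  2.3   3.16  0.74 -1.58]
[[-1, [0.044, 0.007, 0.272], [0, -0.003, 0.002]], [-1, [0.046, 0.006, 0.271], [0.001, -0.003, 0.003]], [-1, [0.045, 0.007, 0.272], [0, -0.004, 0.002]], [-1, [0.047, 0.007, 0.271], [0, -0.003, 0.003]]]
WP n 2 err 0.0 speed 0.43 qend [-0.06  0.66  2.29  3.15  0.86 -1.57]
[[-1, [-0.194, 0, 0.124], [0, 0, -0.0]], [-1, [-0.194, 0, 0.124], [0, 0, -0.0]]]
```

Request:
{"method": "jog_arm", "body": {"commands": [[-1,[0.045,0.01,0.27],[0,-0.003,0.002]],[-1,[0.045,0.01,0.27],[0,-0.003,0.002]],[-1,[0.045,0.01,0.27],[0,-0.003,0.002]],[-1,[0.045,0,0.27],[0,-0.003,0.002]],[-1,[-0.13,0,0.08],[0,0,0]],[-1,[-0.13,0,0.08],[0,0,0]],[-1,[-0.13,0,0.08],[0,0,0]],[-1,[0,0,0],[0,0,0]]]}}

```text
t: 9.05
ee_pos: [627.8, -30.1, 107.8]
orientation: [2.69, -0.096, 1.545]
ft_force: [-0.6, -0.1, -2.1]
width: 50.1
grasp_force: 29.9
```

```bash
python3 log.py; python3 - <<'E'
from plan import *
x,r,q=now(); print('shelf',[round((x-so)@e,1) for e in(ex,ey,ez)])
print('1mm +ex, 1mm -z in tool units', (r.inv().apply(ex)/100).round(4),(r.inv().apply(-ez)/100).round(4))
d=cam('top'); S=(cloud(d)-so)@np.c_[ex,ey,ez]; x_,y_,h=S[...,0],S[...,1],S[...,2]
m=(abs(x_-6)<40)&(abs(y_+26)<30)&(h>100)&(h<116)
r_=cv2.minAreaRect(S[m][:,:2].astype(np.float32)); print(m.sum(),S[m].mean(0).round(1),np.round(r_[0],1),np.round(r_[1],1))
E
```

```text
t 9.05 q [-0.062  0.667  2.29   3.155  0.859 -1.576] p [627.8 -30.1 107.8] f [-0.6 -0.1 -2.1] w 50.1 gf 29.9
x [ 0.502 -0.035  0.864] y [-0.073 -0.997  0.002] z [ 0.862 -0.064 -0.504]
shelf [np.float64(-5.0), np.float64(-28.0), np.float64(47.2)]
1mm +ex, 1mm -z in tool units [ 0.005  -0.      0.0086] [-0.0086 -0.      0.005 ]
224 [ -0.5 -25.4 106.7] [ -0.1 -25.3] [43.8 44.6]
```

Request:
{"method": "jog_arm", "body": {"commands": [[-1,[0.01,0,0.017],[0,0,0]],[-1,[0.01,0,0.017],[0,0,0]],[-1,[0,0,0],[0,0,0]]]}}

```text
t: 9.4
ee_pos: [633.3, -30.0, 111.1]
orientation: [2.685, -0.096, 1.553]
ft_force: [1.0, -1.3, -4.0]
width: 49.9
grasp_force: 29.9
```

Request:
{"method": "jog_arm", "body": {"commands": [[-1,[0.005,0,0.009],[0,0,0]],[-1,[0,0,0],[0,0,0]]]}}

```text
t: 9.6
ee_pos: [633.9, -29.9, 110.4]
orientation: [2.686, -0.096, 1.551]
ft_force: [-0.7, 0.2, -2.6]
width: 50.3
grasp_force: 29.9
```

Request:
{"method": "jog_arm", "body": {"commands": [[-1,[0.005,0,0.009],[0,0,0]],[-1,[0,0,0],[0,0,0]]]}}

```text
t: 9.8
ee_pos: [634.8, -30.0, 110.0]
orientation: [2.687, -0.097, 1.55]
ft_force: [-0.2, 0.1, -1.8]
width: 50.1
grasp_force: 29.9
```

Request:
{"method": "jog_arm", "body": {"commands": [[-1,[0.005,0,0.009],[0,0,0]],[-1,[0,0,0],[0,0,0]],[-1,[0,0,0],[0,0,0]]]}}

```text
t: 10.1
ee_pos: [635.7, -30.1, 109.8]
orientation: [2.687, -0.097, 1.55]
ft_force: [0.7, -0.0, -2.2]
width: 50.1
grasp_force: 29.9
```

```bash
python3 log.py; python3 - <<'E'
from plan import *
x,r,q=now(); print('shelf',[round((x-so)@e,1) for e in(ex,ey,ez)])
d=cam('top'); S=(cloud(d)-so)@np.c_[ex,ey,ez]; x_,y_,h=S[...,0],S[...,1],S[...,2]
for c in (152,99,42,-26):
  m=(abs(x_-6)<40)&(abs(y_-c)<28)&(h>100)&(h<116)
  r_=cv2.minAreaRect(S[m][:,:2].astype(np.float32)); print(m.sum(),S[m].mean(0).round(1),np.round(r_[0],1),np.round(r_[1],1))
E
```

```text
t 10.1 q [-0.06   0.665  2.276  3.158  0.846 -1.577] p [635.7 -30.1 109.8] f [ 0.7 -0.  -2.2] w 50.1 gf 29.9
x [ 0.499 -0.035  0.866] y [-0.073 -0.997  0.002] z [ 0.863 -0.064 -0.501]
shelf [np.float64(2.8), np.float64(-27.5), np.float64(49.2)]
212 [  6.  153.1 104.6] [  5.7 153.2] [44.1 43.4]
216 [  6.9  99.4 104.8] [ 6.5 99.3] [43.8 43.4]
221 [  6.6  43.  104.5] [ 6.2 42.6] [44.8 43.1]
226 [  7.1 -25.  108.5] [  6.8 -24.8] [44.  43.2]
```

Request:
{"method": "jog_arm", "body": {"commands": [[-1,[0.005,0,0.009],[0,0,0]],[-1,[-0.017,0,0.01],[0,0,0]],[-1,[0,0,0],[0,0,0]],[-1,[-0.009,0,0.005],[0,0,0]],[-1,[0,0,0],[0,0,0]]]}}

```text
t: 10.65
ee_pos: [635.9, -30.2, 106.4]
orientation: [2.688, -0.097, 1.548]
ft_force: [-5.4, 1.1, -0.2]
width: 50.2
grasp_force: 29.9
```

Request:
{"method": "jog_arm", "body": {"commands": [[-1,[-0.009,0,0.005],[0,0,0]],[-1,[0,0,0],[0,0,0]]]}}

```text
t: 10.85
ee_pos: [635.9, -30.3, 105.7]
orientation: [2.687, -0.097, 1.549]
ft_force: [-6.9, 0.1, 2.3]
width: 49.9
grasp_force: 29.9
```

Seated against both the rail and the board with light force. Releasing a little and backing out along the tool axis.

Request:
{"method": "jog_arm", "body": {"commands": [[0.22,[0,0,0],[0,0,0]],[0.22,[0,0,0],[0,0,0]],[0.22,[0,0,0],[0,0,0]],[0.22,[0,0,0],[0,0,0]]]}}

```text
t: 11.25
ee_pos: [637.2, -30.2, 106.2]
orientation: [2.686, -0.097, 1.552]
ft_force: [-0.9, -0.0, -0.5]
width: 53.6
grasp_force: 0.0
```

Request:
{"method": "jog_arm", "body": {"commands": [[0.22,[0,0,-0.1],[0,0,0]],[0.22,[0,0,-0.25],[0,0,0]],[0.22,[0,0,-0.35],[0,0,0]],[0.22,[0,0,-0.35],[0,0,0]],[0.22,[0,0,-0.35],[0,0,0]],[0.22,[0,0,0],[0,0,0]]]}}

```text
t: 11.85
ee_pos: [511.5, -20.9, 176.7]
orientation: [2.688, -0.096, 1.547]
ft_force: [0.1, -0.5, 0.5]
width: 54.1
grasp_force: 0.0
```

```bash
python3 log.py; cat > lids.py <<'E'
from plan import *
import sys
def lids(n='top'):
    d=cam(n); S=(cloud(d)-so)@np.c_[ex,ey,ez]; x_,y_,h=S[...,0],S[...,1],S[...,2]
    m=(abs(x_-6)<45)&(abs(y_)<180)&(h>99)&(h<112)
    k,l,s,_=cv2.connectedComponentsWithStats(m.astype(np.uint8))
    for i in range(1,k):
        if s[i,4]>60:
            r_=cv2.minAreaRect(S[l==i][:,:2].astype(np.float32)); print(n,s[i,4],S[l==i].mean(0).round(1),np.round(r_[0],1),np.round(r_[1],1))
    m=(abs(x_+8)<45)&(abs(y_+130)<60)&(h>57)&(h<64); r_=cv2.minAreaRect(S[m][:,:2].astype(np.float32)); print('stop',np.round(r_[0],1),np.round(r_[1],1))
    return d
if __name__=='__main__': cv2.imwrite(f'pics/{sys.argv[1]}.png',lids(sys.argv[2])['image'])
E
python3 lids.py w3 wrist; python3 lids.py t3 top
python3 - <<'E'
from plan import *
lid=np.array([.37,-.929,0]);b=.52
P=pick(0,lid,b,-1)
plan([(so-120*ex-60*ey+190*ez,R.from_euler('z',.0)*up([.1,1,0],b,-1)),([450,-120,260],pick(0,[-.3,.95,0],b,-1)),([472,-190,220],P),([470,-206,80],P)],1)
E
```

```text
t 11.85 q [-0.053  0.434  2.534  3.166  0.871 -1.578] p [511.5 -20.9 176.7] f [ 0.1 -0.5  0.5] w 54.1 gf 0.0
x [ 0.501 -0.035  0.865] y [-0.073 -0.997  0.002] z [ 0.862 -0.064 -0.502]
wrist 1423 [  3.4 149.9 104.7] [  6.9 151.9] [45.8 45.4]
wrist 1383 [  4.3  96.8 104.7] [ 8.4 98.6] [45.7 45.3]
wrist 1355 [  3.6  41.  104.8] [ 7.3 42. ] [46.  44.7]
wrist 1325 [  4.4 -27.2 104.9] [  8.6 -27.2] [44.7 45. ]
stop [  -7.9 -145.2] [18.2 71.7]
top 227 [  5.6 153.3 104.1] [  6.1 152.9] [44.1 43.7]
top 220 [  6.9  99.3 104.3] [ 6.5 99. ] [43.3 43.4]
top 224 [  6.3  43.  104.4] [ 6.7 42.6] [44.  43.2]
top 220 [  7.2 -26.5 104.5] [  7.1 -27.4] [43.2 43.1]
stop [  -9.9 -144.8] [17.9 70.7]
WP n 20 err 0.0 speed 0.97 qend [-0.6   0.51  1.86  0.87  1.51 -0.9 ]
[[1, [0.031, 0.004, -0.02], [0.085, 0, -0.049]], [1, [0.031, 0.004, -0.021], [0.086, 0, -0.049]], [1, [0.03, 0.004, -0.022], [0.085, 0.001, -0.049]], [1, [0.029, 0.003, -0.023], [0.085, 0, -0.048]], [1, [0.029, 0.003, -0.024], [0.085, 0, -0.049]], [1, [0.028, 0.002, -0.026], [0.086, 0, -0.049]], [1, [0.027, 0.002, -0.026], [0.085, 0.001, -0.0
[... 2030 characters left out ...]
[1, [0.013, 0.02, 0.014], [0.088, 0, 0.154]], [1, [0.017, 0.02, 0.011], [0.089, 0, 0.154]], [1, [0.02, 0.018, 0.009], [0.088, 0, 0.155]], [1, [0.025, 0.016, 0.007], [0.088, 0, 0.154]], [1, [0.027, 0.014, 0.005], [0.089, 0, 0.154]], [1, [0.031, 0.01, 0.004], [0.088, 0, 0.154]], [1, [0.033, 0.007, 0.002], [0.088, 0, 0.154]], [1, [0.035, 0.003, 0.001], [0.088, 0, 0.154]], [1, [0.037, -0.002, -0.001], [0.089, 0, 0.154]], [1, [0.038, -0.006, -0.001], [0.088, 0, 0.154]]]
WP n 4 err 0.0 speed 0.38 qend [-0.6   0.69  1.72  0.31  1.19  1.99]
[[1, [0.205, 0.02, 0.286], [0, 0, 0.0]], [1, [0.204, 0.019, 0.287], [0, 0, 0.0]], [1, [0.205, 0.02, 0.286], [0, 0, 0.0]], [1, [0.204, 0.02, 0.286], [0, 0, 0.0]]]
```

The left jar stands at shelf (8,-27), level with the row. Now going to the right jar.

Request:
{"method": "jog_arm", "body": {"commands": [[1,[0.03,0,-0.02],[0.085,0,-0.049]],[1,[0.03,0,-0.02],[0.085,0,-0.049]],[1,[0.03,0,-0.02],[0.085,0,-0.049]],[1,[0.03,0,-0.02],[0.085,0,-0.049]],[1,[0.03,0,-0.025],[0.085,0,-0.049]],[1,[0.03,0,-0.025],[0.085,0,-0.049]],[1,[0.03,0,-0.025],[0.085,0,-0.049]],[1,[0.025,0,-0.03],[0.085,0,-0.049]],[1,[0.025,0,-0.03],[0.085,0,-0.049]],[1,[0.025,0,-0.03],[0.085,0,-0.049]]]}}

```text
t: 12.95
ee_pos: [510.2, -24.9, 212.6]
orientation: [-2.311, -0.844, -1.332]
ft_force: [0.1, 0.2, -0.3]
width: 87.6
grasp_force: 0.0
```

Request:
{"method": "jog_arm", "body": {"commands": [[1,[0.025,0,-0.03],[0.085,0,-0.049]],[1,[0.025,0,-0.03],[0.085,0,-0.049]],[1,[0.025,-0.005,-0.03],[0.085,0,-0.049]],[1,[0.025,-0.005,-0.03],[0.085,0,-0.049]],[1,[0.025,-0.005,-0.03],[0.085,0,-0.049]],[1,[0.025,-0.005,-0.03],[0.085,0,-0.049]],[1,[0.025,-0.01,-0.03],[0.085,0,-0.049]],[1,[0.025,-0.01,-0.03],[0.085,0,-0.049]],[1,[0.025,-0.01,-0.03],[0.085,0,-0.049]],[1,[0.025,-0.01,-0.035],[0.085,0,-0.049]]]}}

```text
t: 13.95
ee_pos: [498.1, -34.2, 249.2]
orientation: [-1.676, -1.516, -0.965]
ft_force: [0.4, -0.4, -1.0]
width: 87.7
grasp_force: 0.0
```

Request:
{"method": "jog_arm", "body": {"commands": [[1,[-0.055,-0.035,-0.055],[0.013,-0.164,-0.046]],[1,[-0.06,-0.035,-0.05],[0.013,-0.164,-0.046]],[1,[-0.065,-0.035,-0.045],[0.013,-0.164,-0.046]],[1,[-0.065,-0.04,-0.04],[0.013,-0.164,-0.046]],[1,[-0.07,-0.04,-0.03],[0.013,-0.164,-0.046]],[1,[-0.07,-0.04,-0.025],[0.013,-0.164,-0.046]],[1,[-0.075,-0.045,-0.02],[0.013,-0.164,-0.046]],[1,[-0.075,-0.045,-0.01],[0.013,-0.164,-0.046]],[1,[-0.07,-0.05,-0.005],[0.013,-0.164,-0.046]],[1,[-0.07,-0.05,0],[0.013,-0.164,-0.046]]]}}

```text
t: 14.95
ee_pos: [461.3, -110.7, 242.3]
orientation: [1.789, 2.281, -0.194]
ft_force: [-1.3, -0.7, -1.3]
width: 87.6
grasp_force: 0.0
```

Request:
{"method": "jog_arm", "body": {"commands": [[1,[-0.07,-0.05,0.01],[0.013,-0.164,-0.046]],[1,[-0.065,-0.055,0.015],[0.013,-0.164,-0.046]],[1,[0,0,0],[0,0,0]]]}}

```text
t: 15.25
ee_pos: [452.6, -124.9, 241.9]
orientation: [1.587, 2.175, -0.437]
ft_force: [0.1, 0.8, -0.5]
width: 87.5
grasp_force: 0.0
```

```bash
python3 log.py; python3 - <<'E'
from plan import *
lid=np.array([.37,-.929,0]);b=.52
P=pick(0,lid,b,-1)
x,r,q=now(); print(x,r.inv().apply(ez))
a=(r.inv()*P).as_rotvec(); print(np.degrees(a))
# choose same rotation sense as before (positive about tool x,z)
plan([([472,-190,200],P),([470,-205,80],P)],1)
E
```

```text
t 15.25 q [ 0.028  0.134  2.102 -0.675  0.882  0.151] p [ 452.6 -124.9  241.9] f [ 0.1  0.8 -0.5] w 87.5 gf 0.0
x [-0.267  0.824 -0.499] y [ 0.953  0.302 -0.011] z [ 0.142 -0.479 -0.866]
[ 449.96709497 -115.94298605  258.06750498] [-0.49917721 -0.01079671 -0.86643265]
[ 87.56079825   0.95793421 152.52225494]
WP n 22 err 0.0 speed 0.56 qend [-0.57  0.51  1.7   0.3   1.38  2.07]
[[1, [-0.016, -0.013, 0.04], [0.088, 0.001, 0.154]], [1, [-0.016, -0.009, 0.04], [0.089, 0.001, 0.154]], [1, [-0.016, -0.003, 0.039], [0.088, 0.001, 0.154]], [1, [-0.014, 0.001, 0.039], [0.089, 0.001, 0.154]], [1, [-0.012, 0.005, 0.037], [0.088, 0.001, 0.154]], [1, [-0.009, 0.009, 0.036], [0.089, 0.001, 0.154]], [1, [-0.007, 0.013, 0.034], [0.088, 0.001, 0.154]], [1, [-0.003, 0.016, 0.032], [0.088, 0.001, 0.155]], [1, [0, 0.019, 0.031], [0.089, 0.001, 0.154]], [1, [0.004, 0.02, 0.028], [0.088, 0.001, 0.154]], [1, [0.009, 0.022, 0.025], [0.089, 0.001, 0.154]], [1, [0.012, 0.022, 0.023], [0.088, 0.001, 0.154]], [1, [0.017, 0.022, 0.021], [0.088, 0.001, 0.154]], [1, [0.021, 0.022, 0.018], [0.089, 0, 0.154]], [1, [0.025, 0.02, 0.017], [0.088, 0.001, 0.154]], [1, [0.028, 0.017, 0.013], [0.089, 0.001, 0.154]], [1, [0.033, 0.016, 0.012], [0.088, 0.001, 0.154]], [1, [0.035, 0.012, 0.01], [0.089, 0.001, 0.154]], [1, [0.039, 0.008, 0.009], [0.088, 0.001, 0.154]], [1, [0.04, 0.004, 0.007], [0.089, 0.001, 0.154]], [1, [0.043, 0, 0.006], [0.088, 0.001, 0.154]], [1, [0.044, -0.005, 0.005], [0.089, 0.001, 0.154]]]
WP n 4 err 0.0 speed 0.32 qend [-0.59  0.69  1.72  0.31  1.19  1.99]
[[1, [0.178, 0.019, 0.244], [0, 0, 0.0]], [1, [0.177, 0.018, 0.244], [0, 0, 0.0]], [1, [0.178, 0.019, 0.244], [0, 0, 0.0]], [1, [0.177, 0.018, 0.244], [0, 0, 0.0]]]
```

Request:
{"method": "jog_arm", "body": {"commands": [[1,[-0.015,-0.015,0.04],[0.088,0,0.154]],[1,[-0.015,-0.01,0.04],[0.088,0,0.154]],[1,[-0.015,-0.005,0.04],[0.088,0,0.154]],[1,[-0.015,0,0.04],[0.088,0,0.154]],[1,[-0.01,0.005,0.035],[0.088,0,0.154]],[1,[-0.01,0.01,0.035],[0.088,0,0.154]],[1,[-0.005,0.015,0.035],[0.088,0,0.154]],[1,[-0.005,0.015,0.03],[0.088,0,0.154]],[1,[0,0.02,0.03],[0.088,0,0.154]],[1,[0.005,0.02,0.03],[0.088,0,0.154]]]}}

```text
t: 16.25
ee_pos: [453.5, -154.5, 216.2]
orientation: [2.844, 0.689, -0.761]
ft_force: [-0.1, -0.2, 0.5]
width: 87.7
grasp_force: 0.0
```

Request:
{"method": "jog_arm", "body": {"commands": [[1,[0.01,0.02,0.025],[0.088,0,0.154]],[1,[0.01,0.02,0.025],[0.088,0,0.154]],[1,[0.015,0.02,0.02],[0.088,0,0.154]],[1,[0.02,0.02,0.02],[0.088,0,0.154]],[1,[0.025,0.02,0.015],[0.088,0,0.154]],[1,[0.03,0.015,0.015],[0.088,0,0.154]],[1,[0.035,0.015,0.01],[0.088,0,0.154]],[1,[0.035,0.01,0.01],[0.088,0,0.154]],[1,[0.04,0.01,0.01],[0.088,0,0.154]],[1,[0.04,0.005,0.005],[0.088,0,0.154]]]}}

```text
t: 17.25
ee_pos: [466.8, -177.3, 190.5]
orientation: [-2.54, 1.257, 0.675]
ft_force: [-0.3, 0.2, -0.4]
width: 88.1
grasp_force: 0.0
```

Request:
{"method": "jog_arm", "body": {"commands": [[1,[0.045,0,0.005],[0.088,0,0.154]],[1,[0.045,-0.005,0.005],[0.088,0,0.154]],[1,[0,0,0],[0,0,0]]]}}

```text
t: 17.55
ee_pos: [469.7, -183.9, 185.2]
orientation: [-2.303, 1.569, 0.612]
ft_force: [0.3, -0.1, 0.5]
width: 87.9
grasp_force: 0.0
```

```bash
python3 log.py; python3 - <<'E'
from plan import *
b=.52
d=cam('wrist'); C=cloud(d); z=C[...,2]
m=(z>43)&(z<56)&(C[...,0]<540)&(C[...,0]>390)&(C[...,1]<-140)&(C[...,1]>-290)
r=cv2.minAreaRect(C[m][:,:2].astype(np.float32)); print(m.sum(),r)
c=np.array(r[0]); a=np.radians(r[2]); lid=np.array([np.sin(a),-np.cos(a),0]); print(lid)
P=pick(0,lid,b,-1); g=np.r_[c-7*lid[:2],0]; print(g)
plan([(g+[0,0,80],P),(g+[0,0,30],P)],1)
E
```

```text
t 17.55 q [-0.575  0.51   1.696  0.297  1.38   2.069] p [ 469.7 -183.9  185.2] f [ 0.3 -0.1  0.5] w 87.9 gf 0.0
x [ 0.318 -0.808 -0.496] y [-0.93  -0.367  0.002] z [-0.183  0.461 -0.868]
5857 ((475.49383544921875, -214.7654571533203), (50.00117111206055, 106.03545379638672), 21.648239135742188)
[ 0.36890723 -0.92946622  0.        ]
[ 472.91148484 -208.25919361    0.        ]
WP n 4 err 0.0 speed 0.33 qend [-0.6   0.7   1.71  0.31  1.19  1.99]
[[1, [0.183, 0.015, 0.246], [0.001, -0.001, 0.0]], [1, [0.183, 0.015, 0.245], [0.001, 0, 0.001]], [1, [0.183, 0.015, 0.246], [0.001, -0.001, -0.0]], [1, [0.183, 0.015, 0.245], [0.001, 0, 0.0]]]
WP n 2 err 0.0 speed 0.27 qend [-0.6   0.78  1.71  0.32  1.12  1.96]
[[1, [0.124, 0, 0.217], [0, 0, 0.0]], [1, [0.125, 0, 0.217], [0, 0, 0.0]]]
```

Request:
{"method": "jog_arm", "body": {"commands": [[1,[0.18,0.015,0.25],[0,0,0]],[1,[0.18,0.015,0.25],[0,0,0]],[1,[0.18,0.015,0.25],[0,0,0]],[1,[0.18,0.015,0.25],[0,0,0]],[1,[0.12,0,0.215],[0,0,0]],[1,[0.125,0,0.22],[0,0,0]],[0.1,[0,0,0],[0,0,0]],[0.1,[0,0,0],[0,0,0]],[-1,[0,0,0],[0,0,0]],[-1,[0,0,0],[0,0,0]]]}}

```text
t: 18.6
ee_pos: [468.1, -197.4, 14.0]
orientation: [-2.312, 1.567, 0.613]
ft_force: [-0.8, -0.4, 0.0]
width: 59.1
grasp_force: 0.0
```

Request:
{"method": "jog_arm", "body": {"commands": [[-1,[0,0,0],[0,0,0]],[-1,[0,0,0],[0,0,0]],[-1,[0,0,0],[0,0,0]]]}}

```text
t: 18.9
ee_pos: [467.7, -197.3, 13.7]
orientation: [-2.311, 1.567, 0.614]
ft_force: [0.5, -1.3, 6.5]
width: 49.8
grasp_force: 30.0
```

```bash
python3 log.py; python3 - <<'E'
from plan import *
x,r,q=now(); print(x); lid=np.array([.369,-.9295,0])
l2=R.from_euler('z',2.65).apply(lid); print(l2)
Q=[R.from_euler('z',a)*r for a in(1.3,2.65)]; U=R.from_rotvec(np.cross(l2,ez)*np.pi/2)*Q[1]
plan([(x+[0,0,180],r),([470,-150,250],Q[0]),([460,-80,260],Q[1]),([470,-60,260],U),(so-115*ex-100*ey+150*ez,up(ex,.52,-1))],-1)
E
```

```text
t 18.9 q [-0.591  0.773  1.718  0.311  1.112  1.967] p [ 467.7 -197.3   13.7] f [ 0.5 -1.3  6.5] w 49.8 gf 30.0
x [ 0.32  -0.809 -0.493] y [-0.929 -0.371  0.005] z [-0.188  0.456 -0.87 ]
[ 471.23510613 -205.81067887   29.9624396 ]
[0.11344856 0.99360992 0.        ]
WP n 5 err 0.0 speed 0.39 qend [-0.59  0.51  1.68  0.28  1.41  2.06]
[[-1, [-0.178, 0.002, -0.313], [0, 0, 0.0]], [-1, [-0.177, 0.002, -0.313], [0, 0, 0.0]], [-1, [-0.178, 0.002, -0.313], [0, 0, 0.0]], [-1, [-0.178, 0.002, -0.313], [0, 0, 0.0]], [-1, [-0.177, 0.002, -0.314], [0, 0, 0.0]]]
WP n 10 err 0.0 speed 0.41 qend [-0.23  0.46  1.65 -0.17  1.53  1.28]
[[-1, [-0.064, -0.007, -0.009], [-0.082, 0.001, -0.144]], [-1, [-0.062, -0.014, -0.011], [-0.081, 0.001, -0.144]], [-1, [-0.059, -0.021, -0.013], [-0.082, 0.001, -0.144]], [-1, [-0.055, -0.025, -0.015], [-0.082, 0.001, -0.144]], [-1, [-0.05, -0.031, -0.018], [-0.081, 0.001, -0.144]], [-1, [-0.045, -0.035, -0.021], [-0.082, 0, -0.144]], [-1, [-0.039, -0.039, -0.024], [-0.082, 0.001, -0.144]], [-1, [-0.034, -0.041, -0.027], [-0.081, 0.001, -0.144]], [-1, [-0.027, -0.043, 
[... 1766 characters left out ...]
, 0.004], [-0.084, 0, 0.048]], [-1, [-0.02, 0.033, 0.005], [-0.084, -0.001, 0.048]], [-1, [-0.02, 0.033, 0.007], [-0.084, 0, 0.048]], [-1, [-0.018, 0.033, 0.008], [-0.084, -0.001, 0.048]], [-1, [-0.018, 0.034, 0.009], [-0.084, 0, 0.049]], [-1, [-0.017, 0.034, 0.011], [-0.084, 0, 0.048]], [-1, [-0.016, 0.033, 0.012], [-0.084, -0.001, 0.048]], [-1, [-0.015, 0.033, 0.013], [-0.084, 0, 0.048]], [-1, [-0.015, 0.033, 0.015], [-0.084, 0, 0.048]], [-1, [-0.014, 0.032, 0.017], [-0.085, -0.001, 0.048]], [-1, [-0.013, 0.032, 0.017], [-0.084, 0, 0.048]], [-1, [-0.012, 0.03, 0.019], [-0.084, 0, 0.048]], [-1, [-0.012, 0.03, 0.02], [-0.084, -0.001, 0.048]], [-1, [-0.011, 0.029, 0.021], [-0.084, 0, 0.048]]]
```

Request:
{"method": "jog_arm", "body": {"commands": [[-1,[-0.09,0,-0.155],[0,0,0]],[-1,[-0.18,0,-0.315],[0,0,0]],[-1,[-0.18,0,-0.315],[0,0,0]],[-1,[-0.18,0,-0.315],[0,0,0]],[-1,[-0.18,0,-0.315],[0,0,0]],[-1,[-0.09,0,-0.155],[0,0,0]]]}}

```text
t: 19.5
ee_pos: [468.6, -196.4, 197.5]
orientation: [-2.312, 1.568, 0.611]
ft_force: [-0.1, 0.2, -1.8]
width: 49.9
grasp_force: 30.0
```

Request:
{"method": "jog_arm", "body": {"commands": [[-1,[-0.065,-0.005,-0.01],[-0.082,0,-0.144]],[-1,[-0.06,-0.015,-0.01],[-0.082,0,-0.144]],[-1,[-0.06,-0.02,-0.015],[-0.082,0,-0.144]],[-1,[-0.055,-0.025,-0.015],[-0.082,0,-0.144]],[-1,[-0.05,-0.03,-0.02],[-0.082,0,-0.144]],[-1,[-0.045,-0.035,-0.02],[-0.082,0,-0.144]],[-1,[-0.04,-0.04,-0.025],[-0.082,0,-0.144]],[-1,[-0.035,-0.04,-0.025],[-0.082,0,-0.144]],[-1,[-0.025,-0.045,-0.03],[-0.082,0,-0.144]],[-1,[-0.02,-0.045,-0.035],[-0.082,0,-0.144]]]}}

```text
t: 20.5
ee_pos: [461.0, -149.4, 234.8]
orientation: [2.998, 0.173, -0.804]
ft_force: [-0.0, 0.4, -1.6]
width: 49.7
grasp_force: 30.0
```

Request:
{"method": "jog_arm", "body": {"commands": [[-1,[-0.005,-0.06,-0.01],[-0.085,0,-0.15]],[-1,[0,-0.06,-0.015],[-0.085,0,-0.15]],[-1,[0.01,-0.055,-0.02],[-0.085,0,-0.15]],[-1,[0.02,-0.055,-0.02],[-0.085,0,-0.15]],[-1,[0.025,-0.05,-0.025],[-0.085,0,-0.15]],[-1,[0.035,-0.045,-0.03],[-0.085,0,-0.15]],[-1,[0.04,-0.04,-0.035],[-0.085,0,-0.15]],[-1,[0.045,-0.03,-0.035],[-0.085,0,-0.15]],[-1,[0.05,-0.025,-0.04],[-0.085,0,-0.15]],[-1,[0.055,-0.015,-0.04],[-0.085,0,-0.15]]]}}

```text
t: 21.5
ee_pos: [458.6, -86.2, 244.4]
orientation: [2.035, 1.843, -0.549]
ft_force: [0.6, 1.1, -0.5]
width: 49.8
grasp_force: 30.0
```

Request:
{"method": "jog_arm", "body": {"commands": [[-1,[0.04,0.005,-0.01],[0,0.167,0]],[-1,[0.04,0.005,-0.01],[0,0.167,0]],[-1,[0.04,0.005,-0.005],[0,0.167,0]],[-1,[0.04,0.005,-0.005],[0,0.167,0]],[-1,[0.04,0.005,0],[0,0.167,0]],[-1,[0.04,0.005,0],[0,0.167,0]],[-1,[0.04,0.005,0.005],[0,0.167,0]],[-1,[0.04,0.005,0.005],[0,0.167,0]],[-1,[0.04,0.005,0.005],[0,0.167,0]],[-1,[0.04,0.005,0.01],[0,0.167,0]]]}}

```text
t: 22.5
ee_pos: [468.3, -48.4, 248.3]
orientation: [-1.858, -1.667, -0.776]
ft_force: [-0.2, 0.9, -1.8]
width: 49.9
grasp_force: 30.0
```

Request:
{"method": "jog_arm", "body": {"commands": [[-1,[0.035,0.005,0.01],[0,0.167,0]],[-1,[0.035,0.005,0.015],[0,0.167,0]],[-1,[0,0,0],[0,0,0]]]}}

```text
t: 22.8
ee_pos: [469.0, -42.3, 248.9]
orientation: [-1.677, -1.495, -0.967]
ft_force: [0.4, -0.6, -1.4]
width: 49.7
grasp_force: 30.0
```

```bash
python3 log.py; python3 - <<'E'
from plan import *
plan([(so-115*ex-98*ey+140*ez,up(ex,.52,-1))],-1)
E
```

```text
t 22.8 q [-0.635  0.492  1.899  0.849  1.514 -0.929] p [469.  -42.3 248.9] f [ 0.4 -0.6 -1.4] w 49.7 gf 30.0
x [0.063 0.487 0.871] y [ 0.994 -0.107 -0.012] z [ 0.088  0.867 -0.491]
WP n 19 err 0.0 speed 0.99 qend [-0.34  0.35  2.51  2.81  0.78 -1.46]
[[-1, [-0.03, 0.031, -0.001], [-0.09, 0, 0.05]], [-1, [-0.029, 0.032, -0.001], [-0.089, 0.001, 0.05]], [-1, [-0.028, 0.033, 0.001], [-0.09, 0, 0.051]], [-1, [-0.027, 0.034, 0.003], [-0.09, 0, 0.05]], [-1, [-0.027, 0.034, 0.004], [-0.089, 0, 0.05]], [-1, [-0.025, 0.036, 0.006], [-0.09, 0.001, 0.05]], [-1, [-0.025, 0.036, 0.007], [-0.089, 0, 0.05]], [-1, [-0.024, 0.036, 0.009], [-0.09, 0, 0.051]], [-1, [-0.023, 0.036, 0.01], [-0.09, 0.001, 0.05]], [-1, [-0.022, 0.037, 0.012], [-0.089, 0, 0.05]], [-1, [-0.021, 0.036, 0.014], [-0.09, 0, 0.05]], [-1, [-0.02, 0.036, 0.015], [-0.09, 0, 0.05]], [-1, [-0.02, 0.036, 0.017], [-0.089, 0.001, 0.051]], [-1, [-0.018, 0.035, 0.019], [-0.09, 0, 0.05]], [-1, [-0.018, 0.035, 0.02], [-0.09, 0, 0.05]], [-1, [-0.016, 0.034, 0.021], [-0.089, 0, 0.05]], [-1, [-0.016, 0.032, 0.023], [-0.09, 0.001, 0.05]], [-1, [-0.016, 0.032, 0.024], [-0.089, 0, 0.051]], [-1, [-0.014, 0.03, 0.026], [-0.09, 0, 0.05]]]
```

Request:
{"method": "jog_arm", "body": {"commands": [[-1,[-0.03,0.03,0],[-0.09,0,0.05]],[-1,[-0.03,0.03,0],[-0.09,0,0.05]],[-1,[-0.03,0.035,0],[-0.09,0,0.05]],[-1,[-0.025,0.035,0.005],[-0.09,0,0.05]],[-1,[-0.025,0.035,0.005],[-0.09,0,0.05]],[-1,[-0.025,0.035,0.005],[-0.09,0,0.05]],[-1,[-0.025,0.035,0.005],[-0.09,0,0.05]],[-1,[-0.025,0.035,0.01],[-0.09,0,0.05]],[-1,[-0.025,0.035,0.01],[-0.09,0,0.05]],[-1,[-0.02,0.035,0.01],[-0.09,0,0.05]]]}}

```text
t: 23.8
ee_pos: [496.3, -64.6, 226.3]
orientation: [-2.341, -0.798, -1.358]
ft_force: [0.3, 0.7, -2.1]
width: 49.9
grasp_force: 30.0
```

Request:
{"method": "jog_arm", "body": {"commands": [[-1,[-0.02,0.035,0.015],[-0.09,0,0.05]],[-1,[-0.02,0.035,0.015],[-0.09,0,0.05]],[-1,[-0.02,0.035,0.015],[-0.09,0,0.05]],[-1,[-0.02,0.035,0.02],[-0.09,0,0.05]],[-1,[-0.02,0.035,0.02],[-0.09,0,0.05]],[-1,[-0.015,0.035,0.02],[-0.09,0,0.05]],[-1,[-0.015,0.03,0.025],[-0.09,0,0.05]],[-1,[-0.015,0.03,0.025],[-0.09,0,0.05]],[-1,[-0.015,0.03,0.025],[-0.09,0,0.05]],[-1,[0,0,0],[0,0,0]]]}}

```text
t: 24.8
ee_pos: [513.8, -88.4, 203.7]
orientation: [2.676, -0.085, 1.562]
ft_force: [0.0, 0.6, -1.3]
width: 49.7
grasp_force: 30.0
```

```bash
python3 log.py; python3 - <<'E'
from plan import *
import lids
lids.lids('top')
x,r,q=now(); print('shelf',[round((x-so)@e,1) for e in(ex,ey,ez)])
d=cam('top'); S=(cloud(d)-so)@np.c_[ex,ey,ez]; x_,y_,h=S[...,0],S[...,1],S[...,2]
m=(abs(x_+100)<40)&(abs(y_+98)<30)&(h>175)&(h<202); print('held',m.sum(),np.percentile(h[m],[5,25,50,75,95]).round(1),S[m].mean(0).round(1))
F=up(ex,.525,-1)
plan([(so-11*ex-94*ey+100*ez,F),(so-7*ex-94*ey+50*ez,F)],-1,vmax=30)
E
```

```text
t 24.8 q [-0.32   0.343  2.508  2.832  0.776 -1.48 ] p [513.8 -88.4 203.7] f [ 0.   0.6 -1.3] w 49.7 gf 30.0
x [ 0.491 -0.026  0.871] y [-0.068 -0.998  0.009] z [ 0.868 -0.064 -0.492]
top 222 [  6.  153.1 104.2] [  6.5 153.6] [46. 42.]
top 220 [  6.7  99.5 104.8] [ 6.1 99.5] [43.6 43.1]
top 218 [  6.5  42.6 104.6] [ 6.4 42.9] [44.2 43.2]
top 221 [  7.3 -26.7 104.7] [  7.5 -27.5] [44.1 43.3]
stop [  -9.9 -144.7] [18.  70.3]
shelf [np.float64(-114.5), np.float64(-94.1), np.float64(143.0)]
held 153 [180.3 183.4 185.8 192.1 201.4] [-117.4  -90.3  188.3]
WP n 4 err 0.0 speed 0.33 qend [-0.25  0.52  2.3   2.91  0.74 -1.49]
[[-1, [0.033, -0.002, 0.278], [0, -0.004, 0.003]], [-1, [0.033, -0.002, 0.277], [0.001, -0.003, 0.004]], [-1, [0.035, -0.002, 0.278], [0, -0.004, 0.003]], [-1, [0.035, -0.002, 0.277], [0, -0.004, 0.003]]]
WP n 2 err 0.0 speed 0.47 qend [-0.25  0.66  2.29  2.94  0.86 -1.53]
[[-1, [-0.206, 0, 0.143], [0, 0, 0.0]], [-1, [-0.207, 0, 0.143], [0, 0, 0.0]]]
```

Request:
{"method": "jog_arm", "body": {"commands": [[-1,[0.035,0,0.28],[0,-0.003,0.003]],[-1,[0.035,0,0.28],[0,-0.003,0.003]],[-1,[0.035,0,0.28],[0,-0.003,0.003]],[-1,[0.035,0,0.28],[0,-0.003,0.003]],[-1,[0,0,0],[0,0,0]],[-1,[0,0,0],[0,0,0]]]}}

```text
t: 25.5
ee_pos: [617.7, -99.0, 159.5]
orientation: [2.687, -0.099, 1.55]
ft_force: [-0.2, -0.1, -1.9]
width: 50.0
grasp_force: 30.0
```

```bash
python3 log.py; python3 - <<'E'
from plan import *
x,r,q=now(); print('shelf',[round((x-so)@e,1) for e in(ex,ey,ez)])
d=cam('top'); S=(cloud(d)-so)@np.c_[ex,ey,ez]; x_,y_,h=S[...,0],S[...,1],S[...,2]
m=(abs(x_-0)<40)&(abs(y_+94)<30)&(h>145); r_=cv2.minAreaRect(S[m][:,:2].astype(np.float32)); print('held',m.sum(),np.percentile(h[m],[5,50,95]).round(1),S[m].mean(0).round(1),r_)
F=up(ex,.525,-1)
plan([(so-6*ex-94*ey+50*ez,F)],-1,vmax=18)
E
```

```text
t 25.5 q [-0.254  0.525  2.301  2.91   0.738 -1.49 ] p [617.7 -99.  159.5] f [-0.2 -0.1 -1.9] w 50.0 gf 30.0
x [ 0.499 -0.036  0.866] y [-0.075 -0.997  0.001] z [ 0.863 -0.065 -0.501]
shelf [np.float64(-10.3), np.float64(-97.4), np.float64(98.8)]
held 266 [150.4 160.4 163.8] [ -9.2 -94.9 159.8] ((-7.881221771240234, -95.2547836303711), (45.26313400268555, 44.311798095703125), 3.7752606868743896)
WP n 3 err 0.0 speed 0.31 qend [-0.25  0.66  2.29  2.94  0.86 -1.53]
[[-1, [-0.132, -0.012, 0.096], [0.002, 0, -0.001]], [-1, [-0.133, -0.012, 0.096], [0.002, 0, -0.001]], [-1, [-0.132, -0.012, 0.095], [0.003, 0, -0.0]]]
```

Request:
{"method": "jog_arm", "body": {"commands": [[-1,[-0.13,-0.005,0.095],[0.002,0,0]],[-1,[-0.13,-0.005,0.095],[0.002,0,0]],[-1,[-0.13,-0.005,0.095],[0.002,0,0]],[-1,[0,0,0],[0,0,0]],[-1,[0,0,0],[0,0,0]],[-1,[0,0,0],[0,0,0]]]}}

```text
t: 26.15
ee_pos: [622.8, -97.8, 112.3]
orientation: [2.689, -0.098, 1.553]
ft_force: [0.1, -0.0, -2.6]
width: 49.7
grasp_force: 30.0
```

```bash
python3 log.py; python3 - <<'E'
from plan import *
import lids
x,r,q=now(); print('shelf',[round((x-so)@e,1) for e in(ex,ey,ez)])
lids.lids('top')
E
```

```text
t 26.15 q [-0.251  0.658  2.286  2.935  0.853 -1.523] p [622.8 -97.8 112.3] f [ 0.1 -0.  -2.6] w 49.7 gf 30.0
x [ 0.499 -0.037  0.866] y [-0.072 -0.997 -0.001] z [ 0.864 -0.062 -0.5  ]
shelf [np.float64(-5.3), np.float64(-95.9), np.float64(51.6)]
top 224 [  5.7 153.3 104.2] [  6.4 153.6] [44.3 43.6]
top 220 [  6.6  99.5 104.6] [ 6.2 99.4] [43.1 44.2]
top 224 [  6.6  42.9 104.3] [ 6.7 42.6] [44.7 43.2]
top 224 [  7.1 -26.4 104.3] [  7.3 -26.1] [44.9 40.5]
stop [ -17.4 -134.3] [54.3 82.4]
```

Request:
{"method": "jog_arm", "body": {"commands": [[-1,[-0.043,0,0.025],[0,0,0]],[-1,[0.015,0,0.026],[0,0,0]],[-1,[0.015,0,0.026],[0,0,0]],[-1,[0,0,0],[0,0,0]],[-1,[0,0,0],[0,0,0]]]}}

```text
t: 26.7
ee_pos: [629.1, -98.0, 106.3]
orientation: [2.69, -0.097, 1.552]
ft_force: [0.7, -0.9, -1.9]
width: 50.2
grasp_force: 30.0
```

```bash
python3 log.py; python3 lids.py t4 top
```

```text
t 26.7 q [-0.247  0.675  2.271  2.939  0.854 -1.524] p [629.1 -98.  106.3] f [ 0.7 -0.9 -1.9] w 50.2 gf 30.0
x [ 0.499 -0.037  0.866] y [-0.072 -0.997 -0.001] z [ 0.863 -0.061 -0.501]
top 221 [  5.9 153.2 104.3] [  6.5 153.5] [44.4 42.2]
top 218 [  6.7  99.3 104.2] [ 6.4 99.1] [43.6 43.5]
top 225 [  6.4  42.8 104.4] [ 6.6 42.5] [44.6 43. ]
top 220 [  7.3 -26.4 104.5] [  7.5 -26.2] [43.6 42.9]
top 220 [  2.8 -93.8 107.3] [  3.3 -94.7] [44.7 43.2]
stop [  -7.9 -114.6] [65.  75.6]
```

Request:
{"method": "jog_arm", "body": {"commands": [[-1,[0.015,0,0.026],[0,0,0]],[-1,[-0.017,0,0.01],[0,0,0]],[-1,[0.005,0,0.009],[0,0,0]],[-1,[0,0,0],[0,0,0]],[-1,[0,0,0],[0,0,0]]]}}

```text
t: 27.25
ee_pos: [632.9, -98.3, 104.2]
orientation: [2.69, -0.098, 1.551]
ft_force: [0.4, 0.0, -2.2]
width: 49.6
grasp_force: 30.0
```

Request:
{"method": "jog_arm", "body": {"commands": [[-1,[0.004,0,0.007],[0,0,0]],[-1,[0,0,0],[0,0,0]],[-1,[0,0,0],[0,0,0]]]}}

```text
t: 27.55
ee_pos: [633.8, -98.4, 104.3]
orientation: [2.69, -0.098, 1.551]
ft_force: [-0.9, -0.3, -1.5]
width: 50.1
grasp_force: 30.0
```

Request:
{"method": "jog_arm", "body": {"commands": [[-1,[0.004,0,0.007],[0,0,0]],[-1,[0,0,0],[0,0,0]],[-1,[0,0,0],[0,0,0]]]}}

```text
t: 27.85
ee_pos: [634.0, -98.4, 104.0]
orientation: [2.691, -0.098, 1.55]
ft_force: [-5.0, 0.4, 0.6]
width: 50.0
grasp_force: 30.0
```

Request:
{"method": "jog_arm", "body": {"commands": [[-1,[-0.009,0,0.005],[0,0,0]],[-1,[0,0,0],[0,0,0]],[-1,[0,0,0],[0,0,0]]]}}

```text
t: 28.15
ee_pos: [633.9, -98.3, 103.3]
orientation: [2.69, -0.098, 1.551]
ft_force: [-6.2, 0.5, 4.2]
width: 49.5
grasp_force: 30.0
```

```bash
python3 lids.py t5 top
```

```text
top 224 [  6.1 153.1 104.5] [  5.8 152.8] [44.8 43.7]
top 222 [  6.9  99.5 104.4] [ 6.3 98.9] [43.6 43.2]
top 221 [  6.5  42.9 104.4] [ 6.8 43.2] [44.8 42.4]
top 224 [  6.9 -26.4 104.5] [  7.1 -27.5] [44.9 43.2]
top 225 [  7.8 -93.7 104.4] [  8.  -94.9] [44.2 43.5]
stop [   0.5 -122.2] [75.3 60.9]
```

Seated on the rail and board. Releasing slightly and withdrawing.

Request:
{"method": "jog_arm", "body": {"commands": [[0.2,[0,0,0],[0,0,0]],[0.2,[0,0,0],[0,0,0]],[0.2,[0,0,0],[0,0,0]],[0.2,[0,0,0],[0,0,0]]]}}

```text
t: 28.6
ee_pos: [635.0, -98.5, 103.4]
orientation: [2.689, -0.097, 1.552]
ft_force: [0.1, 1.3, 0.1]
width: 52.7
grasp_force: 0.0
```

Request:
{"method": "jog_arm", "body": {"commands": [[0.2,[0,0,-0.1],[0,0,0]],[0.2,[0,0,-0.25],[0,0,0]],[0.2,[0,0,-0.35],[0,0,0]],[0.2,[0,0,-0.35],[0,0,0]],[0.2,[0,0,-0.35],[0,0,0]],[0.2,[0,0,0],[0,0,0]]]}}

```text
t: 29.2
ee_pos: [509.6, -89.0, 174.2]
orientation: [2.692, -0.099, 1.549]
ft_force: [-0.2, 0.4, 0.1]
width: 52.8
grasp_force: 0.0
```

```bash
python3 log.py; python3 lids.py t6 top; python3 lids.py w6 wrist
python3 - <<'E'
from plan import *
b=.52
# stop push with current tool family: heading ex tilted, fingers shut; target contact at stop back
x,r,q=now(); print('shelf',[round((x-so)@e,1) for e in(ex,ey,ez)])
for nm,F in (('fwd45',up(ex,.7,-1)),('fwd30',up(ex,.52,-1))):
  print(nm); plan([(so-110*ex-190*ey+110*ez,F),(so-12*ex-190*ey+60*ez,F),(so-12*ex-100*ey+60*ez,F)],-1)
E
```

```text
t 29.2 q [-0.328  0.445  2.518  2.851  0.872 -1.51 ] p [509.6 -89.  174.2] f [-0.2  0.4  0.1] w 52.8 gf 0.0
x [ 0.501 -0.038  0.865] y [-0.072 -0.997 -0.002] z [ 0.862 -0.062 -0.503]
top 225 [  5.7 153.2 104.6] [  5.3 153.3] [44.  43.9]
top 226 [  6.7  99.2 104.5] [ 6.5 99. ] [43.1 43.5]
top 225 [  6.4  42.8 104.6] [ 5.9 42.5] [44.3 43.1]
top 222 [  7.2 -26.4 104.6] [  7.4 -27. ] [44.5 43.4]
top 222 [  7.  -94.1 104.4] [  8.  -94.6] [44.1 44.4]
stop [  -9.7 -116.2] [68.6 72.7]
wrist 1856 [  5.8 103.3 104.5] [  8.2 113.1] [46.8 74.8]
wrist 1447 [  3.8  39.8 104.8] [ 7.6 41.4] [45.2 45.1]
wrist 1397 [  4.6 -28.3 104.9] [  8.9 -27.6] [45.9 44.9]
wrist 1394 [  4.1 -94.8 104.9] [  8.1 -94.8] [45.3 45.4]
stop [  -7.9 -112.4] [84.7 71.2]
shelf [np.float64(-114.8), np.float64(-95.9), np.float64(113.5)]
fwd45
WP n 4 err 0.0 speed 0.82 qend [-0.59  0.35  2.37  2.31  0.54 -1.16]
[[-1, [-0.009, 0.235, 0.015], [0.001, -0.056, -0.001]], [-1, [-0.009, 0.236, 0.015], [0, -0.057, -0.0]], [-1, [-0.008, 0.235, 0.014], [0.001, -0.056, -0.001]], [-1, [-0.008, 0.235, 0.015], [0, -0.056, -0.001]]]
WP n 3 e
[... 248 characters left out ...]
1, [0, -0.3, -0.0], [0, 0, 0.0]], [-1, [0, -0.3, -0.0], [0, 0, 0.0]], [-1, [0, -0.3, -0.0], [0, 0, 0.0]]]
fwd30
WP n 3 err 0.0 speed 0.77 qend [-0.64  0.47  2.43  2.48  0.86 -1.4 ]
[[-1, [-0.001, 0.314, 0.02], [0.001, 0.001, -0.001]], [-1, [-0.002, 0.313, 0.02], [0.001, 0.002, -0.001]], [-1, [-0.002, 0.314, 0.02], [0, 0.001, -0.001]]]
WP n 3 err 0.0 speed 0.41 qend [-0.5   0.64  2.25  2.63  0.83 -1.43]
[[-1, [0.018, 0, 0.366], [0, 0, 0.0]], [-1, [0.018, 0, 0.366], [0, 0, 0.0]], [-1, [0.018, 0, 0.367], [0, 0, 0.0]]]
WP n 3 err 0.0 speed 0.55 qend [-0.27  0.64  2.3   2.91  0.85 -1.52]
[[-1, [0, -0.3, -0.0], [0, 0, 0.0]], [-1, [0, -0.3, -0.0], [0, 0, 0.0]], [-1, [0, -0.3, -0.001], [0, 0, 0.0]]]
```

View pics/w6.png

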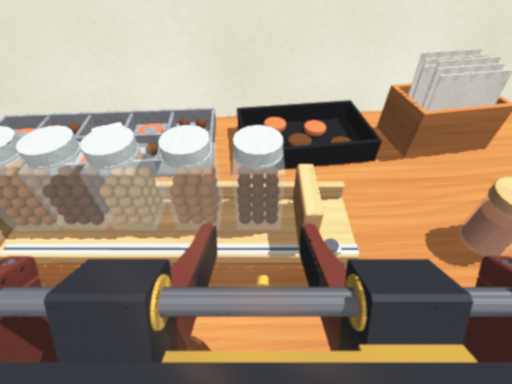

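The wrist view shows the five jars standing in line, with the newest two at (187,180) and (260,180), and the stop at (310,195). Now I shut the fingers, go beside the stop and push from its outer face.

Request:
{"method": "jog_arm", "body": {"commands": [[-1,[0,0.31,0.02],[0,0,0]],[-1,[0,0.31,0.02],[0,0,0]],[-1,[0,0.31,0.02],[0,0,0]],[-1,[0,0,0],[0,0,0]],[-1,[0,0,0],[0,0,0]],[-1,[0,0,0],[0,0,0]]]}}

```text
t: 29.9
ee_pos: [512.3, -182.2, 169.8]
orientation: [2.691, -0.097, 1.551]
ft_force: [-0.9, 0.1, 0.8]
width: 8.3
grasp_force: 0.0
```

```bash
python3 log.py; python3 lids.py t7 top;  python3 - <<'E'
from plan import *
plan([(so-8*ex-186*ey+47*ez,up(ex,.52,-1)),(so-8*ex-173*ey+47*ez,up(ex,.52,-1))],-1,vmax=30)
E
```

```text
t 29.9 q [-0.628  0.47   2.433  2.485  0.849 -1.401] p [ 512.3 -182.2  169.8] f [-0.9  0.1  0.8] w 8.3 gf 0.0
x [ 0.5   -0.037  0.865] y [-0.071 -0.997 -0.002] z [ 0.863 -0.061 -0.501]
top 223 [  6.  153.5 104.1] [  6.1 153. ] [44.1 43.9]
top 221 [  6.8  99.7 104.3] [ 6.4 99.1] [43.7 43.4]
top 224 [  6.7  42.8 104.6] [ 6.1 42.5] [44.9 43.1]
top 220 [  7.2 -26.3 104.3] [  7.5 -27.5] [45.2 43.2]
top 219 [  7.1 -94.1 104.5] [  7.8 -93.9] [44.3 44. ]
stop [ -10.7 -112.1] [70.8 80.9]
WP n 4 err 0.0 speed 0.39 qend [-0.48  0.68  2.24  2.66  0.85 -1.45]
[[-1, [-0.007, -0.003, 0.298], [0, 0.002, -0.001]], [-1, [-0.007, -0.004, 0.298], [0, 0.001, -0.0]], [-1, [-0.008, -0.003, 0.298], [0, 0.002, -0.001]], [-1, [-0.007, -0.004, 0.297], [-0.001, 0.002, -0.0]]]
WP n 1 err 0.0 speed 0.21 qend [-0.45  0.68  2.25  2.7   0.85 -1.46]
[[-1, [-0.001, -0.13, 0.0], [0, 0, -0.0]]]
```

Request:
{"method": "jog_arm", "body": {"commands": [[-1,[-0.005,0,0.3],[0,0,0]],[-1,[-0.005,0,0.3],[0,0,0]],[-1,[-0.005,0,0.3],[0,0,0]],[-1,[-0.01,0,0.3],[0,0,0]],[-1,[0,-0.06,0],[0,0,0]],[-1,[0,-0.06,0],[0,0,0]],[-1,[0,-0.03,0],[0,0,0]],[-1,[0,-0.03,0],[0,0,0]],[-1,[0,-0.03,0],[0,0,0]],[-1,[0,0,0],[0,0,0]]]}}

```text
t: 30.95
ee_pos: [615.7, -169.1, 108.3]
orientation: [2.69, -0.098, 1.551]
ft_force: [-0.2, 0.4, 0.4]
width: 0.7
grasp_force: 0.1
```

```bash
python3 log.py; cat > st.py <<'E'
from plan import *
import lids
x,r,q=now(); print('shelf',[round((x-so)@e,1) for e in(ex,ey,ez)],'f.ey',round(float(get_obs()['ft_force']@ey),1), '5mm+y',(r.inv().apply(ey*5)/100).round(4))
lids.lids('top')
E
python3 st.py
```

```text
t 30.95 q [-0.438  0.67   2.253  2.714  0.845 -1.466] p [ 615.7 -169.1  108.3] f [-0.2  0.4  0.4] w 0.7 gf 0.1
x [ 0.499 -0.037  0.866] y [-0.072 -0.997 -0.001] z [ 0.863 -0.062 -0.501]
shelf [np.float64(-7.4), np.float64(-167.6), np.float64(47.7)] f.ey 0.4 5mm+y [-0.0001 -0.05   -0.0001]
top 222 [  6.1 153.5 104.5] [  5.6 152.9] [43.9 43.7]
top 224 [  6.6  99.3 104.6] [ 6.4 99. ] [43.9 43.3]
top 225 [  6.7  43.  104.2] [ 6.3 42.5] [44.8 43. ]
top 225 [  7.  -26.4 104.3] [  7.8 -27.3] [44.4 42.9]
top 221 [  7.1 -94.1 104.4] [  7.  -93.7] [44.5 43.7]
stop [ -19.1 -129.2] [63.6 89.2]
```

Request:
{"method": "jog_arm", "body": {"commands": [[-1,[0,-0.04,0],[0,0,0]],[-1,[0,-0.04,0],[0,0,0]],[-1,[0,-0.03,0],[0,0,0]],[-1,[0,-0.03,0],[0,0,0]],[-1,[0,-0.02,0],[0,0,0]],[-1,[0,-0.02,0],[0,0,0]],[-1,[0,-0.02,0],[0,0,0]],[-1,[0,-0.03,0],[0,0,0]],[-1,[0,-0.03,0],[0,0,0]],[-1,[0,-0.02,0],[0,0,0]]]}}

```text
t: 32.0
ee_pos: [618.2, -141.1, 108.1]
orientation: [2.69, -0.098, 1.552]
ft_force: [-0.8, -3.1, 2.3]
width: 0.4
grasp_force: 1.8
```

```bash
python3 st.py
```

```text
shelf [np.float64(-6.9), np.float64(-139.5), np.float64(47.4)] f.ey -3.2 5mm+y [-0.0001 -0.05   -0.0001]
top 226 [  5.9 153.4 104.3] [  6.  152.8] [45.1 43.6]
top 220 [  6.8  99.3 104.5] [ 6.4 99.1] [43.3 43.5]
top 218 [  6.7  42.7 104.4] [ 6.3 42.6] [44.7 43.2]
top 219 [  7.4 -26.2 104.1] [  7.  -27.5] [43.9 43.1]
top 222 [  6.9 -82.  104.2] [  7.4 -81.4] [44.6 43.4]
stop [ -12.5 -119.2] [67.1 60.5]
```

Request:
{"method": "jog_arm", "body": {"commands": [[-1,[0,-0.02,0],[0,0,0]],[-1,[0,-0.02,0],[0,0,0]],[-1,[0,-0.02,0],[0,0,0]],[-1,[0,-0.02,0],[0,0,0]],[-1,[0,-0.02,0],[0,0,0]],[-1,[0,-0.02,0],[0,0,0]],[-1,[0,-0.02,0],[0,0,0]],[-1,[0,-0.02,0],[0,0,0]],[-1,[0,-0.02,0],[0,0,0]],[-1,[0,-0.02,0],[0,0,0]]]}}

```text
t: 33.05
ee_pos: [619.6, -121.3, 108.1]
orientation: [2.69, -0.098, 1.551]
ft_force: [0.1, -4.2, 2.1]
width: 0.3
grasp_force: 2.3
```

Request:
{"method": "jog_arm", "body": {"commands": [[-1,[0,-0.02,0],[0,0,0]],[-1,[0,-0.02,0],[0,0,0]],[-1,[0,-0.02,0],[0,0,0]],[-1,[0,-0.02,0],[0,0,0]],[-1,[0,-0.015,0],[0,0,0]],[-1,[0,0,0],[0,0,0]]]}}

```text
t: 33.65
ee_pos: [620.3, -111.8, 108.1]
orientation: [2.69, -0.097, 1.552]
ft_force: [-1.0, -3.3, 1.9]
width: 0.4
grasp_force: 2.2
```

```bash
python3 st.py
```

```text
shelf [np.float64(-6.8), np.float64(-110.1), np.float64(47.5)] f.ey -3.3 5mm+y [-0.0001 -0.05   -0.0001]
top 230 [  5.6 153.2 104.2] [  6.  152.9] [44.6 43.4]
top 223 [  6.9  99.3 104.1] [ 6.6 99.1] [43.8 43. ]
top 223 [  6.2  47.3 104.3] [ 6.2 48. ] [44.5 43.2]
top 222 [  7.5  -2.9 104.3] [ 8.3 -3.2] [44.5 43.2]
top 219 [  7.3 -52.6 104.4] [  8.1 -51.8] [43.8 43.4]
stop [ -6.1 -92.4] [65.7 46.3]
```

Request:
{"method": "jog_arm", "body": {"commands": [[-1,[0,-0.01,0],[0,0,0]],[-1,[0,-0.01,0],[0,0,0]],[-1,[0,-0.01,0],[0,0,0]],[-1,[0,-0.01,0],[0,0,0]],[-1,[0,-0.01,0],[0,0,0]],[-1,[0,-0.01,0],[0,0,0]]]}}

```text
t: 34.3
ee_pos: [620.7, -106.3, 108.1]
orientation: [2.689, -0.099, 1.551]
ft_force: [-1.3, -6.1, 1.9]
width: 0.2
grasp_force: 3.3
```

Request:
{"method": "jog_arm", "body": {"commands": [[-1,[0,-0.01,0],[0,0,0]],[-1,[0,0,0],[0,0,0]]]}}

```text
t: 34.5
ee_pos: [620.7, -105.3, 108.1]
orientation: [2.689, -0.099, 1.551]
ft_force: [-0.5, -5.5, 1.3]
width: 0.7
grasp_force: 3.3
```

```bash
python3 st.py
```

```text
shelf [np.float64(-6.8), np.float64(-103.6), np.float64(47.5)] f.ey -5.5 5mm+y [-0.0001 -0.05   -0.0001]
top 227 [  5.7 153.7 104.2] [  5.6 153.2] [44.6 43.1]
top 225 [  6.  103.7 104.3] [  6.4 104.5] [44.  43.6]
top 222 [  6.4  53.6 104.4] [ 5.9 53.3] [43.5 43.1]
top 223 [  7.6   3.8 104.6] [7.9 4.9] [45.  43.1]
top 223 [  7.1 -46.3 104.5] [  8.2 -46.3] [44.7 43.2]
stop [ -7.3 -90.6] [65.8 38.7]
```

Request:
{"method": "jog_arm", "body": {"commands": [[-1,[0,-0.01,0],[0,0,0]],[-1,[0,0,0],[0,0,0]]]}}

```text
t: 34.75
ee_pos: [620.8, -104.4, 108.1]
orientation: [2.689, -0.099, 1.551]
ft_force: [-0.3, -6.3, 1.6]
width: 0.7
grasp_force: 3.5
```

Request:
{"method": "jog_arm", "body": {"commands": [[-1,[0,-0.005,0],[0,0,0]],[-1,[0,0,0],[0,0,0]]]}}

```text
t: 34.95
ee_pos: [620.8, -104.1, 108.1]
orientation: [2.689, -0.1, 1.551]
ft_force: [-0.0, -6.6, 0.6]
width: 0.1
grasp_force: 3.7
```

Request:
{"method": "jog_arm", "body": {"commands": [[-1,[0,-0.005,0],[0,0,0]],[-1,[0,0,0],[0,0,0]]]}}

```text
t: 35.15
ee_pos: [620.8, -103.9, 108.1]
orientation: [2.689, -0.101, 1.551]
ft_force: [-0.3, -8.8, 1.7]
width: 0.7
grasp_force: 4.6
```

Request:
{"method": "jog_arm", "body": {"commands": [[-1,[0,-0.005,0],[0,0,0]],[-1,[0,0,0],[0,0,0]]]}}

```text
t: 35.35
ee_pos: [620.8, -103.9, 108.1]
orientation: [2.688, -0.103, 1.551]
ft_force: [-1.2, -11.6, 2.1]
width: 0.4
grasp_force: 5.8
```

Request:
{"method": "jog_arm", "body": {"commands": [[-1,[0,-0.005,0],[0,0,0]],[-1,[0,0,0],[0,0,0]]]}}

```text
t: 35.55
ee_pos: [620.9, -103.8, 108.1]
orientation: [2.688, -0.104, 1.55]
ft_force: [-3.2, -13.4, 1.9]
width: 0.3
grasp_force: 7.0
```

Request:
{"method": "jog_arm", "body": {"commands": [[-1,[0,-0.005,0],[0,0,0]],[-1,[0,0,0],[0,0,0]]]}}

```text
t: 35.75
ee_pos: [620.9, -103.8, 108.1]
orientation: [2.687, -0.106, 1.55]
ft_force: [-2.9, -16.7, 2.1]
width: 0.3
grasp_force: 8.3
```

```bash
python3 st.py
```

```text
shelf [np.float64(-6.8), np.float64(-102.0), np.float64(47.5)] f.ey -16.9 5mm+y [-0.0003 -0.05   -0.0003]
top 225 [  5.9 155.  104.6] [  5.9 154.5] [43.5 43.9]
top 222 [  6.4 104.9 104.1] [  6.4 104.3] [43.4 43.3]
top 222 [  6.   55.2 104.2] [ 6.3 55. ] [43.9 43.5]
top 224 [  7.6   5.2 104.1] [7.  5.1] [44.4 43.5]
top 218 [  7.2 -44.6 103.9] [  7.3 -44.7] [43.6 44. ]
stop [ -8.7 -90.6] [68.8 38.9]
```

The row is tight: jars at 50 mm pitch, with force rising to 17 N and no further travel. Backing off and checking.

Request:
{"method": "jog_arm", "body": {"commands": [[-1,[0,0.03,0],[0,0,0]],[-1,[0,0.1,0],[0,0,0]],[-1,[0,0.2,0],[0,0,0]],[-1,[0,0,-0.25],[0,0,0]],[-1,[0,0,-0.35],[0,0,0]],[-1,[0,0,-0.35],[0,0,0]],[-1,[0,0,-0.35],[0,0,0]],[-1,[0,0,0],[0,0,0]],[-1,[0,0,0],[0,0,0]]]}}

```text
t: 36.7
ee_pos: [506.3, -126.2, 173.4]
orientation: [2.69, -0.097, 1.552]
ft_force: [0.6, -0.7, -0.6]
width: 0.5
grasp_force: 0.0
```

```bash
python3 st.py; python3 - <<'E'
from plan import *
im=cam('wrist')['image']; t=cam('top')['image'][110:240,90:420]
t=cv2.resize(t,(512,202)); cv2.imwrite('pics/fin.png',np.vstack([im,t]))
E
python3 lids.py w9 wrist
```

```text
shelf [np.float64(-119.5), np.float64(-132.4), np.float64(112.7)] f.ey -0.6 5mm+y [-0.0001 -0.05   -0.    ]
top 224 [  5.8 154.7 104.6] [  5.9 154.4] [43.3 43.8]
top 221 [  6.3 104.7 104.2] [  6.5 104.5] [44.7 43.3]
top 215 [  6.   55.  104.5] [ 6.1 55.9] [44.1 43.3]
top 225 [  7.5   5.3 104.3] [8.5 4.9] [44.7 43.1]
top 214 [  7.1 -44.4 104.2] [  8.  -43.7] [44.4 43.2]
stop [ -9. -79.] [16.5 69.3]
wrist 3610 [  5.   40.  104.7] [ 8.  47.8] [ 46.5 132.8]
wrist 1391 [  4.3 -47.1 104.8] [  8.6 -45.9] [45.7 44.9]
stop [ -6.3 -79.3] [18.5 74.4]
```

View pics/fin.png

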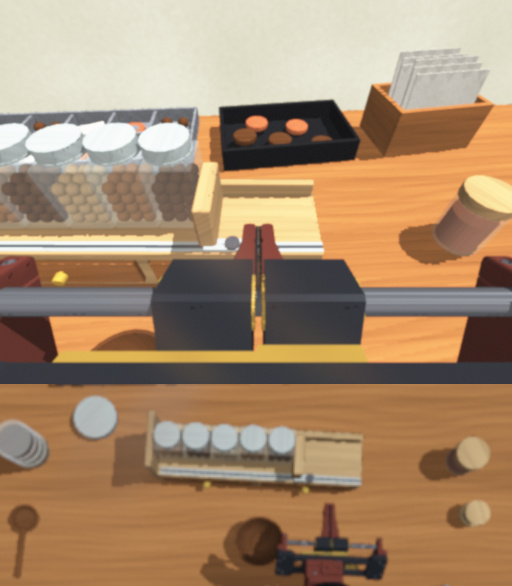

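The view shows all five jars closed up between the panel and the stop: lids at (168–282, 440) in the lower picture and the stop at (299,452). The stop face is at shelf y of about -70 mm, which is a travel of 0.095. The bystanders are unmoved and the robot is clear, so I'm handing in.

```bash
python3 -c "
from workcell import close_job
print(close_job())"
```

```text
the job is handed in; nothing more can be done
None
```

The job is handed in at about 37 s: both jars stand lids up against the rail, and all five jars are closed up between the end panel and the stop, with the stop at about 0.095 m.

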